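Temperature check of welded posts in the cooling rack

ROBOT

A 6-joint arm with a two-finger parallel gripper is mounted at the origin on the work surface. World frame = base frame: x ahead of the robot, y to its left, z up, the work surface at z = 0. Lengths are in m, angles in degrees, forces in N, time in s.
With the tool pointing down it reaches from about 0.4 to 0.925 m from the base axis. Payload 3.4 kg.
Tool frame: the origin (TCP) lies on the centre line of the jaws, within the pads' length; the fingertips stand 17 mm ahead of it and the grasp point (between the pads) lies 2 mm behind it; z points along the fingers, y is the direction in which the jaws open and shut (so a half turn about z gives the same grasp; the last joint's range is limited). The gripper opens to 85 mm and grips with 20 to 120 N. Pads are 22 mm wide; open, the fingers measure 114 mm over their backs; the gripper's body (76 mm by 85 mm) begins 54 mm behind the grasp point. The pads swing forward as they close: fully open they stand 13 mm farther back than shut.
Start: joints at [-72.737, 17.578, 86.31, -0, 76.112, -4.211], TCP at [0.21, -0.535, 0.248] pointing down, gripper open.
Joint ranges: [-179.03, 179.03], [-60, 130.46], [8.19, 133.38], [-81.62, 261.62], [5.75, 156.47], [-153.77, 153.77]. Speed limits (degrees/s): [147.25, 147.25, 180, 180, 180, 180].

INTERFACE

Orientations are given as [roll, pitch, yaw] about the fixed x, y, z axes, in that order (R = Rz(yaw) Ry(pitch) Rx(roll)).
In Python, from plant import monitor, optics, bot gives the robot as it stands.
- The arm moves only by the shell command python3 -m pendant 'ROWS' [FORCE]. ROWS is JSON, one flat list of numbers, 7 for each row, row after row: the shift along the tool's x, y, z in mm, then the turn, a rotation vector about the tool's x, y, z in rad, then the closure, from -1 (fully open) to 1 (shut). A call has 1 to 12 rows; each row is the pose to reach, as a shift and turn from the pose commanded when the call began, along the tool's axes at that moment; what a row does not reach only later rows make up. A row lasts 1/10 s, in which the tool goes at most 50 mm and 8.59 degrees, less where a joint would pass 70% of its speed; a pose out of reach is approached as far as the arm can. A call with a gripper value outside its range is refused whole. The fingers move at their own pace and stop on an object; FORCE is the grip in N (left out, the last holds). Time passes only in rows, so rows that repeat a pose let the fingers close. It gives the time, the measured TCP pose, the force and the opening at its end, in the units of the state.
- monitor.get_obs(): the state, without advancing time (a new reading comes with each control period).
- optics.snapshot(name): name is "scene" or "top"; returns a dict with "color" (384x512x3 uint8, red, green, blue), "depth" (384x512 float32, m along the optical axis (not along the pixel's ray), 0 where there is no reading), "camera_matrix" (3x3 intrinsics, pixels), "R" (3x3) and "t" (3): a world point X has camera coordinates R X + t. Camera axes: x right, y down, z forward; pixel columns grow to the right and rows downward; lengths in m; the calibration is good to about 2 mm. A picture is of the moment at which its call begins.
- bot.hand_in(): hands the job in, once; it reports no verdict.
The state is a dict: "time_s": time; "joints": joint angles; "dq": joint speeds; "effort": joint torques, N m; "position": TCP position; "tcp_rot": TCP orientation; "contact_force": force on the tool from outside, world axes, zero at the start; "ft_torque": the same for the moment, N m; "gripper_width": finger opening in m.
Only numpy, scipy, OpenCV 4.12 (cv2) and the standard library are available. Lean on these libraries where they do the work, as an engineer would, in place of code of your own. Each camera call takes 0.05 s, during which the arm holds its last target. There are 200 camera calls.

TASK

Push the black grip of the cooling rack's locking slide back to open the pockets, stand every welded post on the bench upright in a pocket, one to a pocket with its foot flat on the floor, and then slide the grip all the way to its other end stop so that the comb locks their feet. Then take the infrared thermometer from its cradle and, post by post from the tallest to the shortest, point it at the weld collar from about ten centimetres away and hold it steady there for three seconds, without touching the posts with it. Finish by hanging the thermometer back in its cradle the way it was, with the posts still locked in, and leave the other things on the bench where they are.

Things in the scene. Friction and masses are not known exactly. Their poses are not given: they have to be found in the camera images.
- post_tall: the tall welded steel post, 140 mm tall overall, 0.45 kg, standing on the bench (may be absent): heavy round foot 76 mm across, 16 mm thick; round tube 34 mm across; darker weld collar 42 mm across, 18 mm high, ending 2 mm below the top. Origin at the centre of the foot's underside, z up. Grasp the collar from above; a much deeper grip brings the palm onto the top
- weld_tall (a point): centre of the weld collar of that post, on its axis, 129 mm above its underside (the spot to measure)
- post_mid: the middle-height welded steel post, 115 mm tall overall, 0.45 kg, standing on the bench (may be absent): heavy round foot 76 mm across, 16 mm thick; round tube 34 mm across; darker weld collar 42 mm across, 18 mm high, ending 2 mm below the top. Origin at the centre of the foot's underside, z up. Grasp the collar from above; a much deeper grip brings the palm onto the top
- weld_mid (a point): centre of the weld collar of that post, on its axis, 104 mm above its underside (the spot to measure)
- post_short: the short welded steel post, 90 mm tall overall, 0.45 kg, standing on the bench (may be absent): heavy round foot 76 mm across, 16 mm thick; round tube 34 mm across; darker weld collar 42 mm across, 18 mm high, ending 2 mm below the top. Origin at the centre of the foot's underside, z up. Grasp the collar from above; a much deeper grip brings the palm onto the top
- weld_short (a point): centre of the weld collar of that post, on its axis, 79 mm above its underside (the spot to measure)
- rack: fixed steel cooling rack, 106 mm deep (x), 342 mm wide (y), origin under its centre on the bench, front at -x. Three pockets side by side, 84 mm square, floor 40 mm above the bench, walls 10 mm high; each takes one post's foot with 4 mm to spare all round. Along the front a track (to x = -80 mm) carries the comb-shaped locking slide, 60 to 68 mm above the bench
- bay0 (a point): centre of the floor of pocket 0 (y = -110 mm in the rack's frame); axes are the rack's
- bay1 (a point): centre of the floor of pocket 1 (y = 0 mm in the rack's frame); axes are the rack's
- bay2 (a point): centre of the floor of pocket 2 (y = 110 mm in the rack's frame); axes are the rack's
- lock (a joint): travel of the rack's locking slide in m along the rack's +y: 0 = end stop, open (up to 0.008 its three comb fingers stand clear of the pockets); 0.055 = other end stop, locked (a finger over the front edge of each foot, 4 mm above it). Starts part-way, in the way of the feet. Stays where it is left; about 2 N of friction. Jams if a foot is not flat in its pocket
- lock_grip (a point): centre of the slide's upright black grip, 24 mm (x) by 26 mm (y) by 46 mm high, its top 114 mm above the bench, at the rack's +y end; moves with the slide, axes are the rack's
- thermometer: pistol-shaped infrared thermometer, 0.25 kg: yellow box barrel 130 (x) x 36 x 40 mm high, black round nose 30 mm across, 20 mm long at +x, black handle 30 mm wide reaching 105 mm below the barrel's axis (x = -40 to +10 mm). Origin at the barrel's centre, x along the sight line to the nose, z up. Hangs level in its cradle at the start; pinch the barrel's sides from above at the origin
- muzzle (a point): lens at the nose's tip, on the sight line, 85 mm ahead of the thermometer's origin; same axes. The reading spot is straight ahead along +x
- cradle_seat (a point): where the thermometer's origin belongs in its fixed steel cradle, 125 mm above the bench; x towards the nose end, z up. Two upright saddles 12 mm thick, 60 mm wide, at x = -52 and +52 mm carry the barrel's underside 105 mm above the bench between lugs 44 mm apart and 16 mm high; the handle hangs between the saddles, over a base plate 8 mm thick
- cradle_nose (a point): where the muzzle belongs when the thermometer hangs in the cradle, 85 mm ahead of the seat
- red_block: bystander, leave alone: red machinist's block, 70x100x70 mm
- spray_can: bystander, leave alone: spray can, 66 mm across, 190 mm tall
- grinding_disc: bystander, leave alone: flat grinding disc, 115 mm across, 6 mm thick
- wrench: bystander, leave alone: wrench, 200 mm long, lying flat
- try_square: bystander, leave alone: steel try square, 90 x 68 mm, lying flat, 18 mm high
Things that resemble listed ones, but are neither listed nor needed, are in the scene too. What is shaped like the post_short but green or purple is not meant. Leave any pink look-alike of the post_mid alone.

How it is judged:
By the outcome, as a careful person would: the job done as asked, in the order asked, and still so for the second after the job is handed in, with the robot touching nothing.
Of post_tall, post_mid, post_short only 2 to 3 are there at a start; the rules pass over those that are not, and their reading is None.
At some moment in a run one of post_tall, post_mid, post_short may be knocked a few centimetres aside while the robot is not near it.
It also fails if it takes over 208 s, if anything falls off the work surface, if the arm or the gripper's body presses on something with over 40 N, if the wrist force passes 120 N, or if a joint passes its speed limit or range.

## Working session

There is one attempt and no reset: what is moved stays moved. The work goes in short steps, Python scripts to look and compute and a shell command to move; the robot and the scene stay as the last step left them, time stands still between calls to the robot, and variables do not carry over. Pictures are saved under pics/ and viewed, about 12 in all and at most 16, crops included, and the job is handed in when it is done.

```bash
ls; mkdir -p pics; python3 - <<'E'
from plant import monitor, optics, bot
import cv2,numpy as np
print(monitor.get_obs())
for n in("scene","top"):
    s=optics.snapshot(n); np.savez(f"pics/{n}0.npz",**s)
    cv2.imwrite(f"pics/{n}0.png",cv2.resize(s["color"][:,:,::-1],(800,600),interpolation=cv2.INTER_CUBIC))
    print(n,s["camera_matrix"].tolist(),s["R"].round(3).tolist(),s["t"].round(3).tolist(), (-s["R"].T@s["t"]).round(3))
E
```

```text
pics
{'time_s': 0.0, 'joints': array([-7.27387831e+01,  1.76234102e+01,  8.63826385e+01,  1.54325190e-03,
        7.61108494e+01, -4.21226739e+00]), 'dq': array([ 0.09258495, -0.02309996,  0.07373747, -0.00773764, -0.07798829,
        0.06461825]), 'effort': array([ 9.58578457e-04, -4.57548022e+01, -2.51916468e+01,  2.30842579e-04,
        1.32403336e-02, -1.92260437e-06]), 'position': array([ 0.21027338, -0.53447436,  0.24737774]), 'tcp_rot': array([-1.79883528e+02, -1.00796850e-02,  2.14731021e+01]), 'contact_force': array([-0.61000117,  0.43119467,  0.52854701]), 'ft_torque': array([-0.06532996,  0.01420537,  0.02593666]), 'gripper_width': 0.08515016226455474}
scene [[406.7135488780349, 0.0, 251.68622215500486], [0.0, 406.7135488780349, 196.95612143092734], [0.0, 0.0, 1.0]] [[-0.739, 0.673, -0.009], [0.418, 0.449, -0.79], [-0.528, -0.587, -0.614]] [0.428, -0.119, 1.601] [1.211 0.706 0.892]
top [[413.409343669104, 0.0, 258.9265361639997], [0.0, 413.409343669104, 189.29424057178778], [0.0, 0.0, 1.0]] [[0.024, -1.0, 0.01], [-0.997, -0.025, -0.079], [0.079, -0.008, -0.997]] [-0.082, 0.497, 1.577] [ 0.372 -0.057  1.613]
```

View pics/scene0.png

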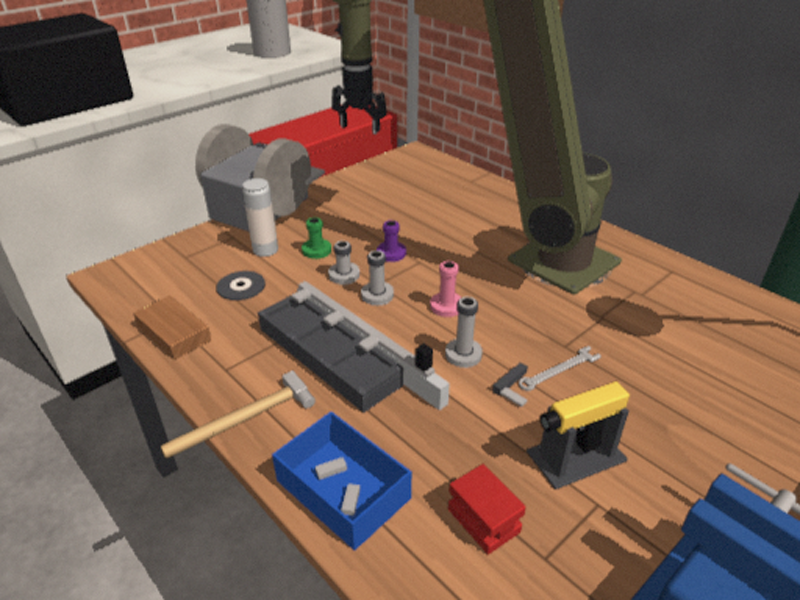

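View pics/top0.png

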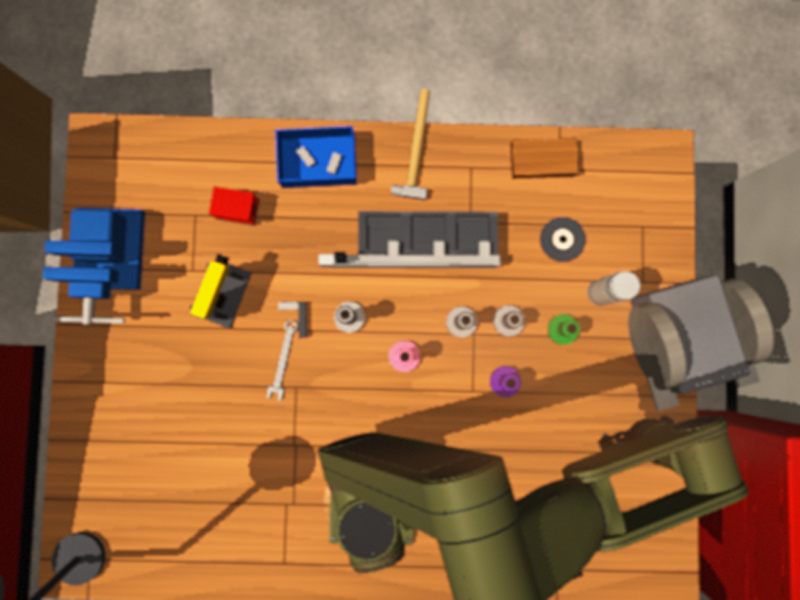

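```bash
cat > h.py <<'E'
import numpy as np,cv2
from plant import monitor, optics, bot
def cloud(s):
    d=s["depth"]; K=s["camera_matrix"]; v,u=np.indices(d.shape)
    P=np.stack([(u-K[0,2])/K[0,0]*d,(v-K[1,2])/K[1,1]*d,d],-1)
    W=(P-s["t"])@s["R"]; W[d<=0]=np.nan
    return W
def ray(s,u,v,z):
    K=s["camera_matrix"]; r=s["R"].T@np.array([(u-K[0,2])/K[0,0],(v-K[1,2])/K[1,1],1]); c=-s["R"].T@s["t"]
    return c+r*(z-c[2])/r[2]
def px(s,X):
    p=s["camera_matrix"]@(s["R"]@np.asarray(X)+s["t"]); return p[:2]/p[2]
E
cat > m1.py <<'E'
from h import *
S={n:dict(np.load(f"pics/{n}0.npz")) for n in("scene","top")}
T=S["top"];W=cloud(T);Z=W[...,2]
hsv=cv2.cvtColor(T["color"],cv2.COLOR_RGB2HSV)
m=(np.nan_to_num(Z)>0.008)&(W[...,0]>0.35)&(W[...,0]<1.1)&(abs(W[...,1])<.75)
n,l,st,c=cv2.connectedComponentsWithStats(m.astype(np.uint8))
for i in range(1,n):
    if st[i,4]<40: continue
    k=l==i; p=W[k]; print(c[i].round(),st[i,4],"ctr",np.nanmean(p,0).round(3),"min",p.min(0).round(3),"max",p.max(0).round(3),"rgb",T["color"][k].mean(0).round())
for nme,s in S.items():
    print(nme);W=cloud(s);hs=cv2.cvtColor(s["color"],cv2.COLOR_RGB2HSV)
    def rect(k,t):
        r=cv2.minAreaRect((W[k][:,:2]*1000).astype(np.float32)); print(t,k.sum(),np.round(r[0],1),np.round(r[1],1),round(r[2],1),"z",np.nanmedian(W[k][:,2]).round(4))
    k=(hs[...,0]>20)&(hs[...,0]<35)&(hs[...,1]>150)&(W[...,2]>.135)&(W[...,2]<.16); rect(k,"yellow")
    near=(abs(W[...,0]-.78)<.25)&(abs(W[...,1])<.3)
    for a,b,t in((.104,.122,"grip"),(.06,.075,"slide"),(.046,.056,"walls"),(.035,.045,"floor")):
        k=(W[...,2]>a)&(W[...,2]<b)&(W[...,0]>.62)&(W[...,0]<.95)&(W[...,1]>-.35)&(W[...,1]<.25); 
        nn,ll,ss,_=cv2.connectedComponentsWithStats(k.astype(np.uint8))
        for i in range(1,nn):
            if ss[i,4]>15: rect(ll==i,t)
E
python3 m1.py
```

```text
[265.  98.] 554 ctr [ 0.86  -0.085  0.023] min [ 0.745 -0.118  0.008] max [ 1.027 -0.028  0.034] rgb [210. 168. 107.]
[200.  99.] 762 ctr [0.84  0.167 0.045] min [0.765 0.06  0.008] max [0.93  0.273 0.078] rgb [ 38.  57. 108.]
[347. 101.] 1036 ctr [ 0.851 -0.406  0.038] min [ 0.804 -0.494  0.008] max [ 0.902 -0.325  0.051] rgb [186. 105.  41.]
[195. 100.] 74 ctr [0.844 0.191 0.017] min [0.815 0.17  0.008] max [0.875 0.212 0.027] rgb [179. 171. 172.]
[213. 104.] 80 ctr [0.83  0.121 0.017] min [0.804 0.101 0.008] max [0.856 0.151 0.026] rgb [173. 170. 177.]
[149. 131.] 610 ctr [0.705 0.354 0.062] min [0.668 0.305 0.008] max [0.751 0.429 0.081] rgb [209.  25.  10.]
[ 63. 165.] 3108 ctr [0.565 0.65  0.104] min [0.407 0.585 0.008] max [0.704 0.75  0.18 ] rgb [ 43.  78. 126.]
[269. 154.] 3390 ctr [ 0.634 -0.106  0.05 ] min [ 0.567 -0.296  0.008] max [0.719 0.151 0.122] rgb [117. 108. 101.]
[360. 152.] 75 ctr [ 0.657 -0.464  0.011] min [ 0.632 -0.514  0.008] max [ 0.688 -0.415  0.016] rgb [163. 150. 133.]
[138. 186.] 833 ctr [0.492 0.373 0.1  ] min [0.412 0.324 0.008] max [0.587 0.428 0.153
[... 1466 characters left out ...]
54.5 -16. ] [67.8 78.2] 1.5 z 0.0417
floor 197 [796.  122.7] [ 94.1 198.1] 37.9 z 0.0402
floor 106 [903.6 158.6] [  4.3 181.5] 4.5 z 0.0403
top
yellow 391 [494.7 380.9] [ 37.1 134.9] 71.2 z 0.1441
slide 89 [899.5 158.3] [ 14.  176.3] 0.9 z 0.0685
slide 56 [823.3  69.8] [ 41.5 116.6] 70.1 z 0.0693
slide 50 [770.6 204.4] [92.2 19.8] 84.0 z 0.0683
slide 21 [ 625.6 -255. ] [ 8.3 23.7] 1.9 z 0.0676
walls 326 [662.6 -50.2] [ 85.5 199.5] 1.5 z 0.0503
walls 287 [ 662.7 -221. ] [ 86.6 134.4] 1.4 z 0.0503
floor 112 [ 848.9 -339.1] [89.2 21. ] 0.8 z 0.0398
floor 333 [658.9 -11.7] [77.9 84.8] 1.3 z 0.04
floor 339 [ 661.4 -117.8] [78.4 81.3] 1.4 z 0.0398
floor 359 [ 660.  -226.9] [77.7 92.4] 0.6 z 0.0397
```

```bash
cat >> h.py <<'E'
def edges(s,p0,p1,z,k=2,step=.0005):
    """strongest gray gradients along world line p0->p1 at height z; returns distances (m) and signs"""
    L=np.hypot(*(np.subtract(p1,p0)));t=np.arange(0,L,step);d=np.subtract(p1,p0)/L
    X=np.c_[p0[0]+t*d[0],p0[1]+t*d[1],t*0+z]; q=X@s["R"].T+s["t"]; q=q@s["camera_matrix"].T; q=(q[:,:2]/q[:,2:]).astype(np.float32)
    g=cv2.cvtColor(s["color"],cv2.COLOR_RGB2HSV).astype(np.float32)[...,1] if k=='s' else s["color"].astype(np.float32).mean(2)
    v=cv2.remap(g,q[:,:1],q[:,1:],cv2.INTER_CUBIC)[:,0]; v=cv2.GaussianBlur(v[None],(0,0),3)[0]
    return t,v,np.gradient(v)
def circ(s,c,z,dz,r=.03):
    """mean of depth points near height z about c -> centre estimate by min enclosing circle"""
    W=cloud(s);k=(abs(W[...,2]-z)<dz)&(np.hypot(W[...,0]-c[0],W[...,1]-c[1])<r)
    p=W[k][:,:2]
    if len(p)<5: return None
    m,R=cv2.minEnclosingCircle((p*1000).astype(np.float32)); return np.round(m,1),round(R,1),len(p),(p.mean(0)*1000).round(1)
def posts(S,guess):
    for n,(c,h) in guess.items():
        for nm,s in S.items(): print(n,nm,"top",circ(s,c,h,.006),"foot",circ(s,c,.016,.005,.05))
E
cat > m2.py <<'E'
from h import *
S={n:dict(np.load(f"pics/{n}0.npz")) for n in("scene","top")}
posts(S,{"tall":((.441,.065),.14),"mid":((.437,-.206),.115),"short":((.443,-.322),.09)})
T=S["top"]
for y in(-.27,-.2,-.15,-.09,-.04,.03):
    t,v,g=edges(T,(.68,y),(.74,y),.05,'s'); print("back y",y,.68+t[np.argmax(abs(g))].round(4), round(float(abs(g).max()),2))
for x in(.63,.645,.66,.675,.69):
    for nm,a,b in(("-y",-.25,-.32),("+y",.02,.09)):
        t,v,g=edges(T,(x,a),(x,b),.05,'s');i=np.argmax(abs(g)); print(nm,x,round(a+np.sign(b-a)*t[i],4),round(float(abs(g).max()),2))
for nm,s in S.items():
    W=cloud(s);k=(W[...,2]>.1)&(W[...,2]<.122)&(abs(W[...,0]-.6)<.05)&(abs(W[...,1]-.06)<.1); p=W[k]; print(nm,"grip",k.sum(),p.min(0),p.max(0),p.mean(0))
    hs=cv2.cvtColor(s["color"],cv2.COLOR_RGB2HSV); k=(hs[...,2]<60)&(W[...,2]>.11)&(W[...,2]<.17)&(abs(W[...,0]-.55)<.1)&(abs(W[...,1]-.36)<.1);p=W[k]; print("nose",k.sum(),p.mean(0) if len(p) else 0,p.max(0) if len(p) else 0)
t=cv2.resize(T["color"][125:260,110:390][:,:,::-1],(800,386),interpolation=cv2.INTER_CUBIC);cv2.imwrite("pics/c1.png",t)
E
python3 m2.py
```

```text
tall scene top (array([448.2,  70.5]), 21.9, 102, array([449.6,  72.4])) foot (array([448.4,  67.5]), 40.5, 209, array([453.7,  75.9]))
tall top top (array([444.2,  68.4]), 20.5, 91, array([443.6,  69.1])) foot (array([436.2,  65.4]), 45.0, 150, array([439.3,  64. ]))
mid scene top (array([ 441.5, -207.8]), 20.9, 75, array([ 443., -206.])) foot (array([ 440.8, -206.8]), 41.6, 154, array([ 448.3, -201.9]))
mid top top (array([ 438.7, -209.1]), 20.2, 89, array([ 438.5, -209.1])) foot (array([ 438.2, -208.9]), 37.5, 148, array([ 437.3, -205.2]))
short scene top (array([ 447. , -324.9]), 23.6, 63, array([ 448.7, -323.4])) foot (array([ 446.5, -326.9]), 39.5, 134, array([ 452.8, -318.6]))
short top top (array([ 444.4, -326.4]), 20.6, 87, array([ 444.5, -327.2])) foot (array([ 443.6, -326.4]), 38.2, 150, array([ 442.9, -320.5]))
back y -0.27 0.7065 9.69
back y -0.2 0.7055 8.82
back y -0.15 0.7040000000000001 9.35
back y -0.09 0.7025 9.04
back y -0.04 0.7010000000000001 8.98
back y 0.03 0.7010000000000001 9.75
-y 0.63 -0.291 8.27
+y 0.63 0.0465 9.07
-y 0.645 -0.2915 8.46
+y 0.645 0.0465 9.29
-y 0.66 -0.291 8.59
+y 0.66 0.0465 8.82
-y 0.675 -0.2905 8.94
+y 0.675 0.047 9.08
-y 0.69 -0.2905 9.05
+y 0.69 0.047 9.52
scene grip 88 [0.5698556  0.073439   0.10023471] [0.59570915 0.1033503  0.11853622] [0.58528474 0.09104078 0.11149062]
nose 125 [0.56384811 0.36641377 0.1298805 ] [0.57899112 0.42603947 0.14380838]
top grip 46 [0.56893878 0.07537365 0.10383665] [0.59202049 0.09787794 0.11990354] [0.57977267 0.08686959 0.11295071]
nose 25 [0.55513558 0.34913491 0.13213915] [0.57017738 0.36246243 0.14525826]
```

View pics/c1.png

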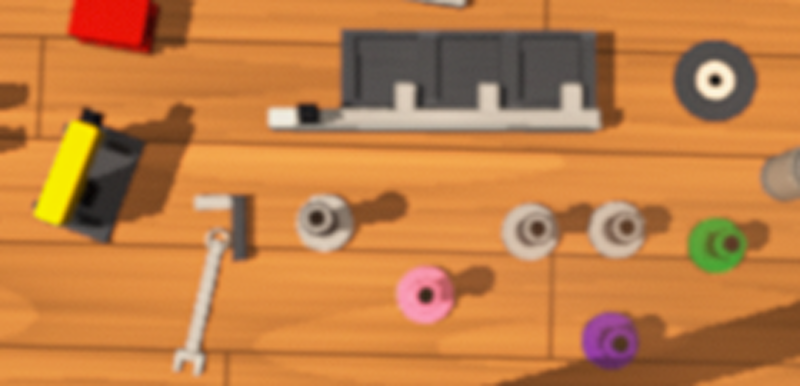

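```bash
cat > go.py <<'E'
import sys
from h import *
from scipy.spatial.transform import Rotation as Ro
def rows(*targets):
    o=monitor.get_obs(); p=o["position"]; R=Ro.from_euler("xyz",o["tcp_rot"],degrees=True)
    print("t",round(o["time_s"],1),"pos",p.round(4),"rot",o["tcp_rot"].round(2),"F",o["contact_force"].round(1),"w",o["gripper_width"].round(4),"j",o["joints"].round())
    for t in targets:
        d=R.inv().apply(np.array(t[:3])-p)*1000; r=(R.inv()*Ro.from_euler("xyz",[180,0,t[3]],degrees=True)).as_rotvec()
        print("target",t,"->",d.round(1),r.round(3))
if __name__=="__main__":
    a=[float(x) for x in sys.argv[1:]]; rows(*[a[i:i+4] for i in range(0,len(a),4)])
E
R='575,-445,0,0,0,0.358,0.2'; python3 -m pendant '[287,-222,0,0,0,0.18,0.1,287,-222,0,0,0,0.18,0.1,287,-222,0,0,0,0.18,0.1,287,-222,0,0,0,0.18,0.1,287,-222,0,0,0,0.18,0.1,287,-222,0,0,0,0.18,0.1,287,-222,0,0,0,0.18,0.1,575,-445,0,0,0,0.358,0.1,575,-445,0,0,0,0.358,0.1,575,-445,0,0,0,0.358,0.1,575,-445,0,0,0,0.358,0.1,575,-445,0,0,0,0.358,0.1]' 40
python3 go.py .582 .089 .19 1
```

```text
time_s: 1.3
position: [0.5142, -0.0244, 0.2481]
tcp_rot: [180.0, 0.0, 1.0]
contact_force: [0.3, -0.9, -0.7]
gripper_width: 0.0384Traceback (most recent call last):
  File "go.py", line 11, in <module>
    a=[float(x) for x in sys.argv[1:]]; rows(*[a[i:i+4] for i in range(0,len(a),4)])
                                        ~~~~^^^^^^^^^^^^^^^^^^^^^^^^^^^^^^^^^^^^^^^^
  File "go.py", line 6, in rows
    print("t",round(o["time_s"],1),"pos",p.round(4),"rot",o["tcp_rot"].round(2),"F",o["contact_force"].round(1),"w",o["gripper_width"].round(4),"j",o["joints"].round())
                                                                                                                    ^^^^^^^^^^^^^^^^^^^^^^^^
AttributeError: 'float' object has no attribute 'round'
```

```bash
sed -i 's/o\["gripper_width"\].round(4)/round(o["gripper_width"],4)/' go.py
python3 -m pendant '[70,-112,0,0,0,0,-0.2,70,-112,0,0,0,0,-0.2,70,-112,0,0,0,0,-0.2,70,-112,40,0,0,0,-0.2,70,-112,55,0,0,0,-0.2,70,-112,55,0,0,0,-0.2,70,-112,55,0,0,0,-0.2]'
python3 go.py .582 .089 .095 1; python3 - <<'E'
from h import *
for n in("scene","top"):
    s=optics.snapshot(n); np.savez(f"pics/{n}1.npz",**s)
    u,v=px(s,[.582,.089,.114]).astype(int); c=s["color"][max(v-70,0):v+70,u-70:u+70,::-1]
    cv2.imwrite(f"pics/{n}1.png",cv2.resize(c,(480,480),interpolation=cv2.INTER_CUBIC))
a,b=[cv2.imread(f"pics/{n}1.png") for n in("scene","top")];cv2.imwrite("pics/c2.png",cv2.resize(np.hstack([a,b]),(800,400)))
E
```

```text
time_s: 2.0
position: [0.5818, 0.0867, 0.1931]
tcp_rot: [180.0, 0.1, 1.0]
contact_force: [0.5, 0.4, 0.2]
gripper_width: 0.0512
t 2.0 pos [0.5818 0.0867 0.1931] rot [1.8e+02 6.0e-02 9.6e-01] F [0.5 0.4 0.2] w 0.0512 j [ 4. 21. 89.  0. 70. 93.]
target [0.582, 0.089, 0.095, 1.0] -> [ 0.3 -2.3 98.1] [ 0.     0.001 -0.001]
```

View pics/c2.png

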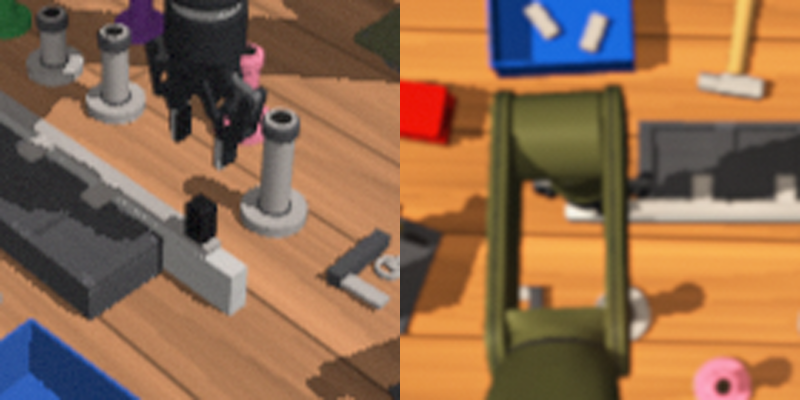

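```bash

python3 -m pendant '[0,-2,40,0,0,0,-0.2,0,-2,80,0,0,0,-0.2,0,-2,98,0,0,0,-0.2,0,-2,98,0,0,0,-0.2,0,4,98,0,0,0,-0.2,0,10,98,0,0,0,-0.2,0,16,98,0,0,0,-0.2,0,20,98,0,0,0,-0.2,0,24,98,0,0,0,-0.2,0,24,98,0,0,0,-0.2]' 
python3 -m pendant '[0,3,0,0,0,0,-0.2,0,6,0,0,0,0,-0.2,0,8,0,0,0,0,-0.2,0,8,0,0,0,0,-0.2]' 
python3 -m pendant '[0,3,0,0,0,0,-0.2,0,6,0,0,0,0,-0.2,0,6,0,0,0,0,-0.2]' 
python3 - <<'E'
from h import *
for n in("scene","top"):
    s=optics.snapshot(n); W=cloud(s)
    k=(W[...,2]>.063)&(W[...,2]<.073)&(W[...,0]>.608)&(W[...,0]<.65)&(W[...,1]>-.33)&(W[...,1]<.03)
    nn,ll,ss,_=cv2.connectedComponentsWithStats(k.astype(np.uint8))
    for i in range(1,nn):
        if ss[i,4]>8: print(n,W[ll==i].mean(0).round(4),np.ptp(W[ll==i][:,1]))
E
```

```text
time_s: 3.1
position: [0.5825, 0.062, 0.0958]
tcp_rot: [180.0, -0.0, 0.9]
contact_force: [-0.2, -0.2, -1.0]
gripper_width: 0.0514
time_s: 3.5
position: [0.5823, 0.0544, 0.0952]
tcp_rot: [180.0, 0.0, 1.0]
contact_force: [0.9, 0.7, 1.0]
gripper_width: 0.0516
time_s: 3.8
position: [0.5824, 0.0483, 0.0951]
tcp_rot: [180.0, 0.0, 1.0]
contact_force: [0.3, 0.1, 0.0]
gripper_width: 0.0514
scene [ 0.6222 -0.2822  0.0687] 0.029552370317217413
scene [ 0.6212 -0.1713  0.069 ] 0.029602507929652355
scene [ 0.6204 -0.062   0.0685] 0.02616400449247589
top [ 0.6174 -0.0631  0.069 ] 0.02298951685657019
top [ 0.6176 -0.1715  0.068 ] 0.023089615814132214
top [ 0.6203 -0.2823  0.0679] 0.02290129389370915
```

```bash

python3 -m pendant '[0,2,0,0,0,0,-0.2,0,4,0,0,0,0,-0.2,0,4,0,0,0,0,-0.2]' 
python3 -m pendant '[0,2,0,0,0,0,-0.2,0,3,0,0,0,0,-0.2,0,3,0,0,0,0,-0.2]' 
python3 -m pendant '[0,2,0,0,0,0,-0.2,0,3,0,0,0,0,-0.2,0,3,0,0,0,0,-0.2]' 
```

```text
time_s: 4.2
position: [0.5823, 0.0462, 0.0951]
tcp_rot: [-179.8, 0.0, 0.9]
contact_force: [0.0, 6.1, -0.8]
gripper_width: 0.0512
time_s: 4.5
position: [0.5823, 0.0461, 0.095]
tcp_rot: [-179.6, 0.0, 0.9]
contact_force: [0.9, 15.3, -1.4]
gripper_width: 0.0513
time_s: 4.8
position: [0.5823, 0.046, 0.0949]
tcp_rot: [-179.3, 0.0, 0.8]
contact_force: [0.7, 25.9, -2.3]
gripper_width: 0.051
```

```bash

python3 -m pendant '[0,-17,0,0,0,0,-0.2,0,-17,0,0,0,0,-0.2,0,-17,-50,0,0,0,-0.2,0,-17,-100,0,0,0,-0.5,0,-17,-120,0,0,0,-1,-45,-22,-120,0,0,0,-1,-90,-27,-120,0,0,0,-1,-137,-27,-120,0,0,0,-1,-137,-27,-120,0,0,0,-1,-137,-27,-120,0,0,0,-1]' 
python3 go.py .446 .068 .127 1; python3 - <<'E'
from h import *
S={n:optics.snapshot(n) for n in("scene","top")}
posts(S,{"tall":((.446,.0695),.14),"mid":((.44,-.2085),.115),"short":((.4457,-.3257),.09)})
E
```

```text
time_s: 5.8
position: [0.4441, 0.0627, 0.2156]
tcp_rot: [179.9, -0.0, 1.0]
contact_force: [0.6, 0.1, 1.1]
gripper_width: 0.0856
t 5.8 pos [0.4441 0.0627 0.2156] rot [ 1.7994e+02 -4.0000e-02  9.6000e-01] F [0.6 0.1 1.1] w 0.0856 j [  3.   9. 103.  -0.  67.  92.]
target [0.446, 0.068, 0.127, 1.0] -> [ 1.9 -5.4 88.6] [ 0.001 -0.001 -0.001]
tall scene top (array([447.7,  70.2]), 20.6, 100, array([449.3,  71.6])) foot (array([447.6,  70.2]), 39.2, 213, array([454.5,  75.3]))
tall top top None foot (array([413.5,  80.2]), 9.6, 14, array([413. ,  78.7]))
mid scene top (array([ 439.5, -206.5]), 23.3, 78, array([ 443.6, -205.5])) foot (array([ 440.9, -206.9]), 41.1, 151, array([ 446.9, -201.2]))
mid top top (array([ 438.1, -208.8]), 20.6, 86, array([ 437.9, -209.3])) foot (array([ 440.1, -207.6]), 39.3, 149, array([ 437., -204.]))
short scene top (array([ 448.1, -323.7]), 22.0, 63, array([ 449.1, -322.9])) foot (array([ 448.2, -326.5]), 39.4, 125, array([ 452.6, -318.9]))
short top top (array([ 444.3, -326. ]), 20.8, 91, array([ 444.2, -325.9])) foot (array([ 443.4, -326.4]), 38.5, 152, array([ 441.4, -320.7]))
```

```bash

python3 -m pendant '[2,-5,30,0,0,0,-1,2,-5,70,0,0,0,-1,2,-5,88,0,0,0,-1,2,-5,88,0,0,0,-1,2,-5,88,0,0,0,0,2,-5,88,0,0,0,1,2,-5,88,0,0,0,1,2,-5,88,0,0,0,1,2,-5,88,0,0,0,1,2,-5,88,0,0,0,1]' 60
python3 -m pendant '[0,0,-40,0,0,0,1,0,0,-80,0,0,0,1,0,0,-92,0,0,0,1,0,0,-92,0,0,0,1]' 
python3 - <<'E'
from h import *
s=optics.snapshot("scene"); print(circ(s,(.446,.068),.232,.006), circ(s,(.446,.068),.109,.006,.05))
c=s["color"][100:300,180:380,::-1]; cv2.imwrite("pics/c3.png",cv2.resize(c,(500,500),interpolation=cv2.INTER_CUBIC))
E
```

```text
time_s: 6.9
position: [0.4487, 0.0687, 0.1288]
tcp_rot: [-180.0, -0.2, 1.0]
contact_force: [-0.2, 1.2, 5.3]
gripper_width: 0.0404
time_s: 7.3
position: [0.4484, 0.0686, 0.2215]
tcp_rot: [-180.0, -0.3, 1.0]
contact_force: [-0.0, -0.3, -3.9]
gripper_width: 0.0402
(array([452.9,  69. ]), 27.1, 110, array([452.9,  66.7])) (array([447.3,  68.7]), 39.9, 239, array([455.3,  76.6]))
```

View pics/c3.png

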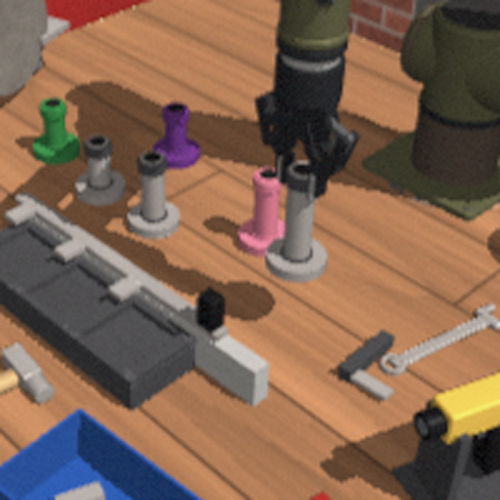

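```bash

python3 -m pendant '[0,40,0,0,0,0,1,0,80,0,0,0,0,1,40,82,0,0,0,0,1,80,82,0,0,0,0,1,120,83,0,0,0,0,1,160,84,0,0,0,0,1,190,84,0,0,0,0,1,205,84,0,0,0,0,1,205,84,0,0,0,0,1,205,84,0,0,0,0,1,205,84,0,0,0,0,1]' 
python3 go.py .6549 -.0115 .1725 1
python3 - <<'E'
from h import *
s=optics.snapshot("scene"); print(circ(s,(.655,-.01),.109,.005,.05), circ(s,(.655,-.01),.232,.006))
W=cloud(s); k=(W[...,2]>.046)&(W[...,2]<.054)&(W[...,0]>.69)&(W[...,0]<.73)&(W[...,1]>-.28)&(W[...,1]<.04); p=W[k]
for y in np.arange(-.27,.04,.03):
    q=p[abs(p[:,1]-y)<.015]; print(round(y,3),np.sort(q[:,0])[[0,-1]].round(4),len(q))
u,v=px(s,[.655,-.01,.08]).astype(int); c=s["color"][v-60:v+60,u-80:u+80,::-1]; cv2.imwrite("pics/c4.png",cv2.resize(c,(640,480),interpolation=cv2.INTER_CUBIC))
E
```

```text
time_s: 8.45
position: [0.6514, -0.0119, 0.2178]
tcp_rot: [-180.0, 0.2, 1.0]
contact_force: [0.5, 0.0, -4.0]
gripper_width: 0.0403
t 8.4 pos [ 0.6514 -0.0119  0.2178] rot [-179.98    0.24    0.96] F [ 0.5  0.  -4. ] w 0.0403 j [-5. 25. 79. -0. 76. 84.]
target [0.6549, -0.0115, 0.1725, 1.0] -> [ 3.7 -0.4 45.3] [-0.     0.004 -0.001]
(array([647.1, -11.5]), 39.4, 237, array([652.9,  -4.5])) (array([656.3,  -9.5]), 28.2, 92, array([656. , -14.3]))
-0.27 [0.6902 0.7106] 25
-0.24 [0.6978 0.7116] 24
-0.21 [0.6985 0.7107] 25
-0.18 [0.6911 0.7098] 35
-0.15 [0.6926 0.7095] 28
-0.12 [0.6972 0.7079] 28
-0.09 [0.6934 0.7082] 25
-0.06 [0.6905 0.7073] 40
-0.03 [0.6935 0.7075] 32
0.0 [0.6937 0.7065] 35
0.03 [0.6931 0.706 ] 31
```

View pics/c4.png

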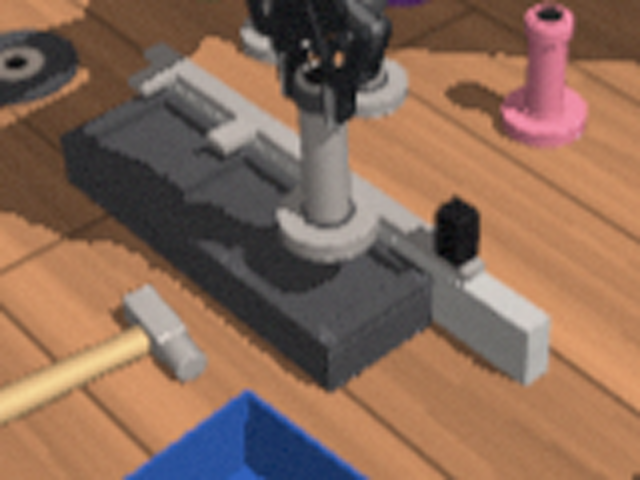

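```bash

python3 -m pendant '[4,-1,0,0,-0.004,0,1,4,-1,20,0,-0.004,0,1,4,-1,30,0,-0.004,0,1,4,-1,36,0,-0.004,0,1,4,-1,36,0,-0.004,0,1,4,-1,36,0,-0.004,0,1]' 
python3 -m pendant '[0,0,3,0,0,0,1,0,0,6,0,0,0,1,0,0,8,0,0,0,1,0,0,8,0,0,0,1]' 
```

```text
time_s: 9.1
position: [0.6577, -0.011, 0.1836]
tcp_rot: [180.0, 0.2, 1.0]
contact_force: [0.2, -0.2, -4.0]
gripper_width: 0.0405
time_s: 9.5
position: [0.6572, -0.011, 0.1749]
tcp_rot: [-180.0, 0.3, 1.0]
contact_force: [-0.0, -0.1, -4.6]
gripper_width: 0.0403
```

```bash

python3 -m pendant '[0,0,2,0,0,0,1,0,0,4,0,0,0,1,0,0,5,0,0,0,1,0,0,5,0,0,0,1]' 
python3 -m pendant '[0,0,1,0,0,0,1,0,0,2,0,0,0,1,0,0,2,0,0,0,1]' 
```

```text
time_s: 9.9
position: [0.6573, -0.011, 0.17]
tcp_rot: [-180.0, 0.3, 1.0]
contact_force: [0.2, 1.0, -3.9]
gripper_width: 0.0405
time_s: 10.2
position: [0.6577, -0.011, 0.1691]
tcp_rot: [180.0, 0.2, 1.0]
contact_force: [-1.2, -0.1, 0.2]
gripper_width: 0.0399
```

```bash

python3 -m pendant '[0,0,0,0,0,0,-1,0,0,0,0,0,0,-1,0,0,0,0,0,0,-1,0,0,0,0,0,0,-1,0,0,-40,0,0,0,-1,0,0,-60,0,0,0,-1,-35,32,-60,0,0,0,-1,-70,64,-60,0,0,0,-1,-105,96,-60,0,0,0,-1,-140,128,-60,0,0,0,-1,-175,160,-60,0,0,0,-1,-220,193,-60,0,0,0,-1]' 
python3 -m pendant '[0,0,0,0,0,0,-1,0,0,0,0,0,0,-1,0,0,0,0,0,0,-1]'
python3 go.py .442 -.2085 .102 1; python3 - <<'E'
from h import *
S={n:optics.snapshot(n) for n in("scene","top")}
posts(S,{"mid":((.44,-.2085),.115),"short":((.4457,-.3257),.09)})
s=S["scene"];print(circ(s,(.655,-.01),.18,.006),circ(s,(.655,-.01),.056,.004,.045))
E
```

```text
time_s: 11.4
position: [0.4449, -0.2056, 0.2295]
tcp_rot: [179.9, 0.1, 1.0]
contact_force: [-0.1, -0.9, 0.4]
gripper_width: 0.0852
time_s: 11.7
position: [0.4467, -0.204, 0.2295]
tcp_rot: [180.0, 0.1, 1.0]
contact_force: [0.6, 0.6, -0.5]
gripper_width: 0.0852
t 11.7 pos [ 0.4467 -0.204   0.2295] rot [1.7999e+02 1.4000e-01 9.7000e-01] F [ 0.6  0.6 -0.5] w 0.0852 j [-29.  12.  97.  -0.  71.  60.]
target [0.442, -0.2085, 0.102, 1.0] -> [ -4.4   4.4 127.5] [ 0.     0.002 -0.001]
mid scene top (array([ 440.4, -206.1]), 22.6, 74, array([ 443.6, -205.7])) foot (array([ 439.5, -210.4]), 40.6, 151, array([ 447.6, -200.7]))
mid top top (array([ 426.5, -197.8]), 10.2, 10, array([ 426.4, -197.4])) foot (array([ 416.4, -208.8]), 28.9, 59, array([ 414.8, -205.4]))
short scene top (array([ 446. , -325.4]), 20.8, 63, array([ 448.4, -322.5])) foot (array([ 448.6, -326.6]), 40.3, 134, array([ 452.4, -318.4]))
short top top None foot None
(array([654.8, -10.4]), 21.3, 120, array([656.4,  -7.1])) (array([655.7, -10.5]), 44.2, 228, array([659.5,  -2.3]))
```

```bash

python3 -m pendant '[-4,4,40,0,0,0,-1,-4,4,80,0,0,0,-1,-4,4,110,0,0,0,-1,-4,4,126,0,0,0,-1,-4,4,126,0,0,0,-1,-4,4,126,0,0,0,0,-4,4,126,0,0,0,1,-4,4,126,0,0,0,1,-4,4,126,0,0,0,1,-4,4,126,0,0,0,1,-4,4,126,0,0,0,1]' 60
python3 -m pendant '[0,0,-40,0,0,0,1,0,0,-80,0,0,0,1,0,0,-100,0,0,0,1,0,0,-100,0,0,0,1,0,0,-100,0,0,0,1]' 
python3 - <<'E'
from h import *
s=optics.snapshot("scene"); print(circ(s,(.443,-.208),.113,.006,.05),circ(s,(.443,-.208),.21,.006))
E
```

```text
time_s: 12.9
position: [0.4423, -0.2089, 0.1047]
tcp_rot: [179.9, 0.1, 0.9]
contact_force: [0.0, -0.7, 6.8]
gripper_width: 0.0404
time_s: 13.4
position: [0.4409, -0.2078, 0.2027]
tcp_rot: [-180.0, 0.3, 1.0]
contact_force: [-0.2, -0.4, -4.6]
gripper_width: 0.04
(array([ 438.7, -206.7]), 38.7, 166, array([ 446.9, -198.6])) (array([ 445.4, -207.5]), 28.8, 55, array([ 448.1, -208.9]))
```

```bash

python3 -m pendant '[36,-14,0,0,0,0,1,72,-28,0,0,0,0,1,108,-42,0,0,0,0,1,144,-56,0,0,0,0,1,180,-70,0,0,0,0,1,205,-79,0,0,0,0,1,217,-83,0,0,0,0,1,217,-83,0,0,0,0,1,217,-83,0,0,0,0,1,217,-83,0,0,0,0,1]' 
python3 go.py .657 -.1215 .151 1
python3 - <<'E'
from h import *
s=optics.snapshot("scene"); print(circ(s,(.655,-.12),.113,.006,.05),circ(s,(.655,-.12),.21,.006))
E
```

```text
time_s: 14.45
position: [0.6551, -0.1222, 0.2017]
tcp_rot: [-180.0, 0.4, 0.9]
contact_force: [1.0, -0.5, -4.4]
gripper_width: 0.0401
t 14.4 pos [ 0.6551 -0.1222  0.2017] rot [-179.99    0.39    0.91] F [ 1.  -0.5 -4.4] w 0.0401 j [-14.  27.  78.  -0.  75.  75.]
target [0.657, -0.1215, 0.151, 1.0] -> [ 2.2 -0.6 50.7] [-0.     0.007 -0.002]
(array([ 652.8, -122.7]), 39.2, 242, array([ 659. , -113.3])) (array([ 657.3, -119. ]), 29.3, 87, array([ 662.6, -121.8]))
```

```bash

python3 -m pendant '[2,-1,10,0,-0.007,0,1,2,-1,25,0,-0.007,0,1,2,-1,38,0,-0.007,0,1,2,-1,44,0,-0.007,0,1,2,-1,50,0,-0.007,0,1,2,-1,50,0,-0.007,0,1]' 
python3 -m pendant '[0,0,2,0,0,0,1,0,0,4,0,0,0,1,0,0,4,0,0,0,1]' 
python3 -m pendant '[0,0,1,0,0,0,1,0,0,2,0,0,0,1,0,0,2,0,0,0,1]' 
```

```text
time_s: 15.1
position: [0.6584, -0.1205, 0.1513]
tcp_rot: [-180.0, 0.7, 1.0]
contact_force: [0.4, 0.4, -4.7]
gripper_width: 0.0404
time_s: 15.4
position: [0.659, -0.1205, 0.1485]
tcp_rot: [180.0, 0.6, 1.0]
contact_force: [-0.0, -0.5, -4.2]
gripper_width: 0.0402
time_s: 15.7
position: [0.6588, -0.1205, 0.1463]
tcp_rot: [-180.0, 0.6, 1.0]
contact_force: [-0.1, -0.1, -3.9]
gripper_width: 0.04
```

```bash

python3 -m pendant '[0,0,1,0,0.01,0,1,0,0,2,0,0.01,0,1,0,0,2,0,0.01,0,1]' 
python3 -m pendant '[0,0,1,0,0,0,1,0,0,1,0,0,0,1]' 
```

```text
time_s: 16.0
position: [0.659, -0.1206, 0.1448]
tcp_rot: [180.0, 0.0, 1.0]
contact_force: [0.3, -0.1, -1.6]
gripper_width: 0.0403
time_s: 16.2
position: [0.6593, -0.1207, 0.1447]
tcp_rot: [180.0, -0.0, 1.0]
contact_force: [-1.4, 0.2, 5.0]
gripper_width: 0.0403
```

```bash

python3 -m pendant '[0,0,0,0,0,0,-1,0,0,0,0,0,0,-1,0,0,0,0,0,0,-1,0,0,0,0,0,0,-1,0,0,-40,0,0,0,-1,0,0,-80,0,0,0,-1,-35,32,-80,0,0,0,-1,-70,64,-80,0,0,0,-1,-105,97,-80,0,0,0,-1,-140,130,-80,0,0,0,-1,-176,164,-80,0,0,0,-1,-212,198,-80,0,0,0,-1]' 
python3 -m pendant '[-4,3,0,0,0,0,-1,-4,3,0,0,0,0,-1,-4,3,0,0,0,0,-1]'
python3 go.py .447 -.3255 .078 1; python3 - <<'E'
from h import *
S={n:optics.snapshot(n) for n in("scene","top")}
posts(S,{"short":((.4457,-.3257),.09)})
s=S["scene"];print(circ(s,(.655,-.01),.18,.006),circ(s,(.655,-.01),.056,.004,.045))
print(circ(s,(.657,-.12),.155,.006),circ(s,(.657,-.12),.056,.004,.045))
E
```

```text
time_s: 17.4
position: [0.4489, -0.3231, 0.2236]
tcp_rot: [180.0, 0.0, 1.0]
contact_force: [0.7, -1.0, -0.0]
gripper_width: 0.0855
time_s: 17.7
position: [0.447, -0.3247, 0.2236]
tcp_rot: [-180.0, 0.0, 1.0]
contact_force: [0.7, -0.4, 0.4]
gripper_width: 0.085
t 17.7 pos [ 0.447  -0.3247  0.2236] rot [-1.7998e+02  1.0000e-02  9.6000e-01] F [ 0.7 -0.4  0.4] w 0.085 j [-40.  17.  91.   0.  72.  49.]
target [0.447, -0.3255, 0.078, 1.0] -> [ -0.    0.8 145.6] [-0.     0.    -0.001]
short scene top (array([ 447.7, -324.1]), 21.6, 62, array([ 449.2, -323.2])) foot (array([ 445.3, -324.3]), 41.0, 138, array([ 453.2, -318.6]))
short top top None foot (array([ 442.6, -326.7]), 37.0, 28, array([ 432.9, -314.7]))
(array([654.4,  -9.1]), 20.7, 120, array([656.5,  -7.2])) (array([656. ,  -9.1]), 44.0, 231, array([660.4,  -2.4]))
(array([ 657.7, -120.5]), 22.2, 99, array([ 659.4, -118.2])) (array([ 657.1, -120.2]), 44.8, 200, array([ 662.7, -113.6]))
```

```bash

python3 -m pendant '[0,1,45,0,0,0,-1,0,1,90,0,0,0,-1,0,1,125,0,0,0,-1,0,1,144,0,0,0,-1,0,1,144,0,0,0,-1,0,1,144,0,0,0,0,0,1,144,0,0,0,1,0,1,144,0,0,0,1,0,1,144,0,0,0,1,0,1,144,0,0,0,1,0,1,144,0,0,0,1]' 60
python3 -m pendant '[0,0,-40,0,0,0,1,0,0,-80,0,0,0,1,0,0,-105,0,0,0,1,0,0,-105,0,0,0,1,0,0,-105,0,0,0,1]' 
python3 go.py .658 -.2315 .185 1
```

```text
time_s: 18.9
position: [0.4474, -0.3271, 0.0814]
tcp_rot: [179.9, -0.1, 0.9]
contact_force: [-0.1, 0.2, 6.8]
gripper_width: 0.0401
time_s: 19.4
position: [0.4459, -0.3258, 0.1844]
tcp_rot: [180.0, 0.0, 1.0]
contact_force: [0.7, -0.2, -3.4]
gripper_width: 0.0399
t 19.4 pos [ 0.4459 -0.3258  0.1844] rot [1.8e+02 5.0e-02 9.5e-01] F [ 0.7 -0.2 -3.4] w 0.0399 j [-41.  19.  94.  -0.  67.  49.]
target [0.658, -0.2315, 0.185, 1.0] -> [213.7 -90.8  -0.8] [ 0.     0.001 -0.001]
```

```bash

python3 -m pendant '[36,-15,0,0,0,0,1,72,-30,0,0,0,0,1,108,-45,0,0,0,0,1,144,-60,0,0,0,0,1,180,-76,0,0,0,0,1,205,-87,0,0,0,0,1,214,-91,0,0,0,0,1,214,-91,0,0,0,0,1,214,-91,0,0,0,0,1,214,-91,0,0,0,0,1]' 
python3 go.py .6585 -.2315 .128 1
python3 - <<'E'
from h import *
s=optics.snapshot("scene"); print(circ(s,(.655,-.23),.118,.006,.05),circ(s,(.655,-.23),.19,.006))
E
```

```text
time_s: 20.4
position: [0.6568, -0.2322, 0.1834]
tcp_rot: [-180.0, 0.2, 0.9]
contact_force: [0.1, 0.2, -4.1]
gripper_width: 0.0401
t 20.4 pos [ 0.6568 -0.2322  0.1834] rot [-179.97    0.21    0.9 ] F [ 0.1  0.2 -4.1] w 0.0401 j [-23.  30.  75.  -0.  75.  66.]
target [0.6585, -0.2315, 0.128, 1.0] -> [ 1.9 -0.6 55.4] [-0.001  0.004 -0.002]
(array([ 653.9, -231.3]), 40.1, 207, array([ 660.6, -222.5])) (array([ 656.2, -228.9]), 28.9, 76, array([ 664.1, -229.2]))
```

```bash

python3 -m pendant '[1,0,10,0,0.004,0,1,1,0,25,0,0.004,0,1,1,0,38,0,0.004,0,1,1,0,48,0,0.004,0,1,1,0,54,0,0.004,0,1,1,0,54,0,0.004,0,1]' 
python3 -m pendant '[0,0,2,0,0,0,1,0,0,4,0,0,0,1,0,0,4,0,0,0,1]' 
python3 -m pendant '[0,0,1,0,0,0,1,0,0,2,0,0,0,1,0,0,2,0,0,0,1]' 
python3 -m pendant '[0,0,1,0,0,0,1,0,0,1,0,0,0,1]' 
```

```text
time_s: 21.05
position: [0.6588, -0.2311, 0.1284]
tcp_rot: [-179.9, -0.0, 1.0]
contact_force: [0.1, 0.0, -3.0]
gripper_width: 0.04
time_s: 21.35
position: [0.66, -0.2316, 0.1266]
tcp_rot: [180.0, -0.2, 1.0]
contact_force: [-0.5, 0.2, -3.9]
gripper_width: 0.0401
time_s: 21.65
position: [0.6597, -0.2315, 0.1243]
tcp_rot: [180.0, -0.2, 1.0]
contact_force: [0.0, -0.3, -4.0]
gripper_width: 0.0403
time_s: 21.85
position: [0.6597, -0.2315, 0.1232]
tcp_rot: [-180.0, -0.2, 1.0]
contact_force: [0.0, 0.5, -3.2]
gripper_width: 0.0403
```

```bash

python3 -m pendant '[0,0,1,0,0,0,1,0,0,1.5,0,0,0,1,0,0,1.5,0,0,0,1]' 
python3 -m pendant '[0,0,0.7,0,0,0,1,0,0,0.7,0,0,0,1]' 
python3 -m pendant '[0,0,0,0,0,0,-1,0,0,0,0,0,0,-1,0,0,0,0,0,0,-1,0,0,0,0,0,0,-1,0,0,-40,0,0,0,-1,0,0,-90,0,0,0,-1,-40,-20,-110,0,0,0,-1,-90,-40,-110,0,0,0,-1,-120,-60,-110,0,0,0,-0.2,-120,-60,-110,0,0,0,-0.2,-120,-60,-110,0,0,0,-0.2]'
python3 go.py .56 .046 .22 1; python3 - <<'E'
from h import *
s=optics.snapshot("scene")
for y,h in((-.01,.18),(-.12,.155),(-.23,.13)):print(circ(s,(.656,y),h,.006))
W=cloud(s)
for y in(-.01,-.12,-.23):
    k=(abs(W[...,2]-.056)<.008)&(np.hypot(W[...,0]-.656,W[...,1]-y)<.037)&(np.hypot(W[...,0]-.656,W[...,1]-y)>.025);p=W[k]; A=np.c_[p[:,:2]-[.656,y],np.ones(len(p))]; print(np.linalg.lstsq(A,p[:,2],rcond=None)[0].round(4),len(p))
cv2.imwrite("pics/c5.png",cv2.resize(s["color"][150:290,140:320,::-1],(720,560),interpolation=cv2.INTER_CUBIC))
E
```

```text
time_s: 22.15
position: [0.6597, -0.2315, 0.1217]
tcp_rot: [-180.0, -0.2, 1.0]
contact_force: [-0.4, -0.2, -3.9]
gripper_width: 0.0399
time_s: 22.35
position: [0.6599, -0.2316, 0.1215]
tcp_rot: [180.0, -0.2, 1.0]
contact_force: [-0.5, -0.3, -0.6]
gripper_width: 0.0404
time_s: 23.45
position: [0.5379, -0.1732, 0.2315]
tcp_rot: [180.0, -0.2, 1.0]
contact_force: [1.1, -0.7, 0.6]
gripper_width: 0.0512
t 23.4 pos [ 0.5379 -0.1732  0.2315] rot [179.97  -0.25   0.98] F [ 1.1 -0.7  0.6] w 0.0512 j [-22.  17.  89.   0.  73.  67.]
target [0.56, 0.046, 0.22, 1.0] -> [  25.8 -218.8   11.5] [ 0.001 -0.004 -0.   ]
(array([654.6,  -9.8]), 21.4, 121, array([656.5,  -7.1]))
(array([ 659.6, -121.2]), 21.1, 100, array([ 660., -118.]))
(array([ 658.2, -229.3]), 20.1, 88, array([ 660.3, -227.9]))
[-0.0444 -0.0401  0.0571] 174
[-0.0174 -0.032   0.0572] 149
[-0.0019 -0.0529  0.0572] 126
```

View pics/c5.png

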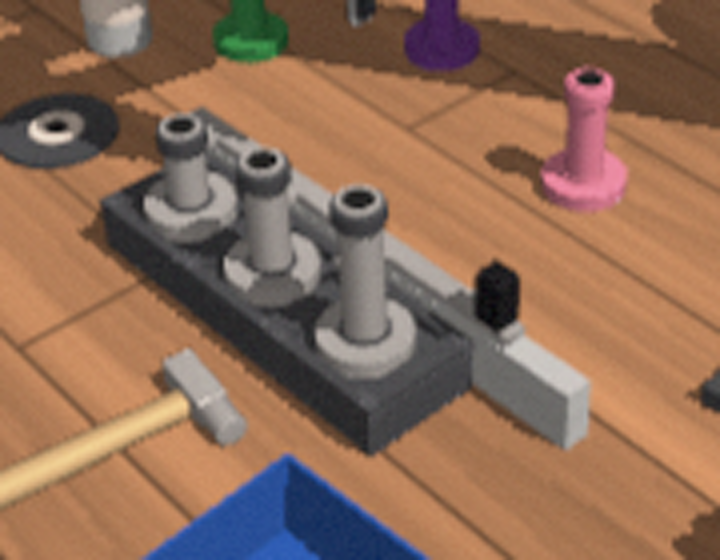

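```bash

python3 -m pendant '[0,-45,0,0,-0.004,0,-0.2,0,-90,0,0,-0.004,0,-0.2,0,-135,0,0,-0.004,0,-0.2,20,-180,0,0,-0.004,0,-0.2,48,-220,0,0,-0.004,0,-0.2,48,-231,0,0,-0.004,0,-0.2,48,-231,20,0,-0.004,0,-0.2,48,-231,20,0,-0.004,0,-0.2,48,-231,20,0,-0.004,0,-0.2]' 
python3 go.py .582 .0588 .095 1
```

```text
time_s: 24.4
position: [0.583, 0.0577, 0.2103]
tcp_rot: [180.0, 0.1, 0.9]
contact_force: [0.7, 0.4, 0.9]
gripper_width: 0.0513
t 24.4 pos [0.583  0.0577 0.2103] rot [1.7998e+02 1.4000e-01 9.4000e-01] F [0.7 0.4 0.9] w 0.0513 j [ 2. 20. 88. -0. 72. 91.]
target [0.582, 0.0588, 0.095, 1.0] -> [ -0.7  -1.1 115.3] [ 0.     0.002 -0.001]
```

```bash

python3 -m pendant '[-1,-1,45,0,0,0,-0.2,-1,-1,90,0,0,0,-0.2,-1,-1,115,0,0,0,-0.2,-1,-1,115,0,0,0,-0.2,-1,-10,115,0,0,0,-0.2,-1,-18,115,0,0,0,-0.2,-1,-26,115,0,0,0,-0.2,-1,-34,115,0,0,0,-0.2,-1,-42,115,0,0,0,-0.2,-1,-50,115,0,0,0,-0.2,-1,-56,115,0,0,0,-0.2,-1,-56,115,0,0,0,-0.2]' 
python3 -m pendant '[0,-3,0,0,0,0,-0.2,0,-6,0,0,0,0,-0.2,0,-9,0,0,0,0,-0.2,0,-10,0,0,0,0,-0.2,0,-10,0,0,0,0,-0.2]' 
python3 -m pendant '[0,-2,0,0,0,0,-0.2,0,-4,0,0,0,0,-0.2,0,-4,0,0,0,0,-0.2]' 
```

```text
time_s: 25.6
position: [0.5802, 0.1156, 0.0958]
tcp_rot: [-179.9, 0.1, 1.0]
contact_force: [-0.1, 0.6, -0.8]
gripper_width: 0.051
time_s: 26.1
position: [0.5799, 0.1243, 0.0956]
tcp_rot: [-180.0, 0.1, 1.0]
contact_force: [-0.5, -0.3, 0.3]
gripper_width: 0.0513
time_s: 26.4
position: [0.5798, 0.1265, 0.0955]
tcp_rot: [179.8, 0.1, 1.0]
contact_force: [-0.1, -7.2, -0.7]
gripper_width: 0.0515
```

```bash

python3 -m pendant '[0,-2,0,0,0,0,-0.2,0,-3,0,0,0,0,-0.2,0,-3,0,0,0,0,-0.2]' 
python3 -m pendant '[0,20,0,0,0,0,-0.2,0,20,0,0,0,0,-0.2,0,20,-45,0,0,0,-0.2,0,20,-90,0,0,0,-0.2,0,20,-135,0,0,-0.15,-0.2,0,0,-145,0,0,-0.3,-1,0,0,-145,0,0,-0.45,-1,0,0,-145,0,0,-0.6,-1,0,0,-145,0,0,-0.75,-1,0,0,-145,0,0,-0.9,-1,0,0,-145,0,0,-0.9,-1]'
python3 go.py .4965 .382 .24 161.1
```

```text
time_s: 26.7
position: [0.5798, 0.1266, 0.0954]
tcp_rot: [179.6, 0.2, 1.0]
contact_force: [-0.2, -17.1, 0.2]
gripper_width: 0.0515
time_s: 27.8
position: [0.5806, 0.1323, 0.2411]
tcp_rot: [-179.9, -0.0, 52.6]
contact_force: [0.1, -0.5, -0.7]
gripper_width: 0.0854
t 27.8 pos [0.5806 0.1323 0.2411] rot [-1.7995e+02 -5.0000e-02  5.2570e+01] F [ 0.1 -0.5 -0.7] w 0.0854 j [ 9. 20. 84.  0. 76. 46.]
target [0.4965, 0.382, 0.24, 161.1] -> [ 147.2 -218.5    1.4] [ 0.000e+00 -1.000e-03 -1.894e+00]
```

```bash

python3 -m pendant '[12,-18,0,0,0,-0.15,-1,24,-36,0,0,0,-0.3,-1,37,-54,0,0,0,-0.45,-1,49,-73,0,0,0,-0.6,-1,61,-91,0,0,0,-0.75,-1,73,-109,0,0,0,-0.9,-1,85,-127,0,0,0,-1.05,-1,97,-145,0,0,0,-1.2,-1,110,-163,0,0,0,-1.35,-1,122,-182,0,0,0,-1.45,-1,135,-200,0,0,0,-1.45,-1,147,-218,0,0,0,-1.45,-1]'
python3 go.py .4965 .382 .24 161.1
python3 - <<'E'
from h import *
s=optics.snapshot("scene");W=cloud(s);hs=cv2.cvtColor(s["color"],cv2.COLOR_RGB2HSV)
k=(hs[...,0]>20)&(hs[...,0]<35)&(hs[...,1]>150)&(W[...,2]>.139)&(W[...,2]<.155)&(abs(W[...,0]-.5)<.12)&(abs(W[...,1]-.38)<.12)
print(cv2.minAreaRect((W[k][:,:2]*1000).astype(np.float32)),W[k].mean(0))
for y in(-.284,-.23):pass
k=(W[...,2]>.063)&(W[...,2]<.073)&(W[...,0]>.608)&(W[...,0]<.65)&(W[...,1]>-.33)&(W[...,1]<.03)
nn,ll,ss,_=cv2.connectedComponentsWithStats(k.astype(np.uint8))
for i in range(1,nn):
    if ss[i,4]>8: print(W[ll==i].mean(0).round(4))
E
```

```text
time_s: 29.0
position: [0.4963, 0.3821, 0.241]
tcp_rot: [180.0, -0.1, 135.4]
contact_force: [0.4, -1.3, -0.6]
gripper_width: 0.0857
t 29.0 pos [0.4963 0.3821 0.241 ] rot [ 1.7999e+02 -8.0000e-02  1.3538e+02] F [ 0.4 -1.3 -0.6] w 0.0857 j [ 34.  22.  81.   0.  78. -12.]
target [0.4965, 0.382, 0.24, 161.1] -> [-0.2  0.   1. ] [ 0.    -0.001 -0.449]
((497.07916259765625, 384.46722412109375), (34.622371673583984, 131.51812744140625), 71.22664642333984) [0.4989059  0.38451368 0.14554967]
[ 0.6248 -0.2296  0.0688]
[ 0.6198 -0.1187  0.0684]
[ 0.6197 -0.0084  0.0693]
```

```bash

python3 -m pendant '[0,0,0,0,0,-0.15,-1,0,0,0,0,0,-0.3,-1,0,0,0,0,0,-0.45,-1,0,0,40,0,0,-0.45,-1,0,0,75,0,0,-0.45,-1,0,0,100,0,0,-0.45,-1,0,0,115,0,0,-0.45,-1,0,0,115,0,0,-0.45,-1,0,0,115,0,0,-0.45,-1]'
python3 -m pendant '[0,0,0,0,0,0,0.2,0,0,0,0,0,0,1,0,0,0,0,0,0,1,0,0,0,0,0,0,1,0,0,0,0,0,0,1,0,0,0,0,0,0,1]' 50
python3 go.py .4965 .382 .24 161.1
python3 - <<'E'
from h import *
s=optics.snapshot("scene")
cv2.imwrite("pics/c6.png",cv2.resize(s["color"][210:330,310:450,::-1],(700,600),interpolation=cv2.INTER_CUBIC))
E
```

```text
time_s: 29.95
position: [0.4968, 0.3808, 0.1261]
tcp_rot: [-180.0, -0.1, 161.3]
contact_force: [0.3, -0.2, 0.8]
gripper_width: 0.0853
time_s: 30.55
position: [0.4973, 0.381, 0.1271]
tcp_rot: [179.9, 0.0, 161.4]
contact_force: [-0.5, 0.0, 6.3]
gripper_width: 0.0353
t 30.6 pos [0.4973 0.381  0.1271] rot [1.7991e+02 1.0000e-02 1.6138e+02] F [-0.5  0.   6.3] w 0.0353 j [ 34.  28.  89.   0.  63. -38.]
target [0.4965, 0.382, 0.24, 161.1] -> [   1.1    0.9 -112.9] [0.001 0.    0.005]
```

View pics/c6.png

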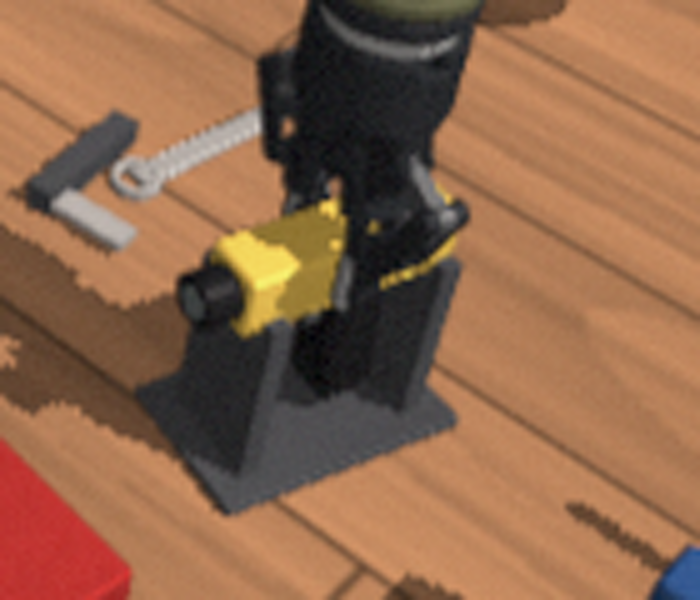

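```bash

python3 -m pendant '[0,0,-20,0,0,0,1,0,0,-50,0,0,0,1,0,0,-80,0,0,0,1,0,0,-110,0,0,0,1,0,0,-130,0,0,0,1,-10,-38,-130,0,0,-0.03,1,-20,-76,-130,0,0,-0.06,1,-30,-114,-130,0,0,-0.1,1,-40,-152,-130,0,0,-0.13,1,-50,-190,-130,0,0,-0.17,1,-60,-228,-130,0,0,-0.2,1,-68,-260,-130,0,0,-0.23,1]'
python3 go.py .4665 -.0105 .171 180 .4665 -.0105 .22 180

```

```text
time_s: 31.8
position: [0.477, 0.1103, 0.2552]
tcp_rot: [-179.9, -0.2, 174.6]
contact_force: [0.6, -0.2, -1.4]
gripper_width: 0.0352
t 31.8 pos [0.477  0.1103 0.2552] rot [-1.7993e+02 -1.6000e-01  1.7461e+02] F [ 0.6 -0.2 -1.4] w 0.0352 j [  8.  10.  95.  -0.  74. -77.]
target [0.4665, -0.0105, 0.171, 180.0] -> [  -1.1 -121.1   84.4] [-0.001 -0.003 -0.094]
target [0.4665, -0.0105, 0.22, 180.0] -> [  -1.  -121.2   35.4] [-0.001 -0.003 -0.094]
```

```bash

python3 -m pendant '[0,-35,0,0,0,-0.03,1,0,-70,0,0,0,-0.06,1,-1,-105,0,0,-0.003,-0.094,1,-1,-121,0,0,-0.003,-0.094,1,-1,-121,30,0,-0.003,-0.094,1,-1,-121,60,0,-0.003,-0.094,1,-1,-121,80,0,-0.003,-0.094,1,-1,-121,84,0,-0.003,-0.094,1,-1,-121,84,0,-0.003,-0.094,1,-1,-121,84,0,-0.003,-0.094,1]'
python3 go.py .4665 -.0105 .171 180
cat > m3.py <<'E'
import sys
from h import *
S={n:optics.snapshot(n) for n in("scene","top")}
o=monitor.get_obs()["position"]
for n,s in S.items():
    W=cloud(s);hs=cv2.cvtColor(s["color"],cv2.COLOR_RGB2HSV)
    k=(hs[...,0]>18)&(hs[...,0]<36)&(hs[...,1]>140)&(abs(W[...,2]-o[2]-.018)<.008)&(np.hypot(W[...,0]-o[0],W[...,1]-o[1])<.1)
    if k.sum()>20: print(n,cv2.minAreaRect((W[k][:,:2]*1000).astype(np.float32)),k.sum(),W[k].max(0),W[k].min(0))
    k=(abs(W[...,2]-o[2])<.018)&(hs[...,2]<75)&(W[...,0]>o[0]+.06)&(W[...,0]<o[0]+.095)&(abs(W[...,1]-o[1])<.03)
    if k.sum()>5: print(n,"nose",k.sum(),W[k].min(0).round(4),W[k].max(0).round(4))
s=S["scene"]
for y,h in((-.01,.18),(-.12,.155),(-.23,.13)):print(circ(s,(.656,y),h,.006))
if len(sys.argv)>1:cv2.imwrite(f"pics/{sys.argv[1]}.png",cv2.resize(s["color"][100:300,160:400,::-1],(720,600),interpolation=cv2.INTER_CUBIC))
E
python3 m3.py c7
```

```text
time_s: 32.8
position: [0.4685, -0.0082, 0.1728]
tcp_rot: [-180.0, 0.2, 180.0]
contact_force: [-0.0, 0.3, -1.1]
gripper_width: 0.0359
t 32.8 pos [ 0.4685 -0.0082  0.1728] rot [-179.98    0.19  179.96] F [-0.   0.3 -1.1] w 0.0359 j [ -6.  13. 105.   0.  61. -96.]
target [0.4665, -0.0105, 0.171, 180.0] -> [ 2.  -2.3  1.8] [-0.     0.003 -0.001]
scene ((472.30859375, -7.081747055053711), (133.1373748779297, 36.124725341796875), 0.7792776226997375) 187 [0.53896337 0.01170727 0.19653887] [ 0.40552643 -0.02513652  0.18324921]
scene nose 80 [ 0.5291 -0.0193  0.1591] [0.5526 0.0091 0.1894]
top ((417.4975891113281, -8.189702987670898), (37.79771041870117, 34.617916107177734), 1.4656585454940796) 114 [0.43682911 0.00942242 0.19902838] [ 0.39863736 -0.0257176   0.18358258]
(array([654.6,  -9.2]), 21.8, 123, array([656.6,  -7.1]))
(array([ 657.4, -118.5]), 20.9, 103, array([ 659.8, -117.2]))
(array([ 659.3, -230.6]), 21.0, 92, array([ 660.5, -226.8]))
```

View pics/c7.png

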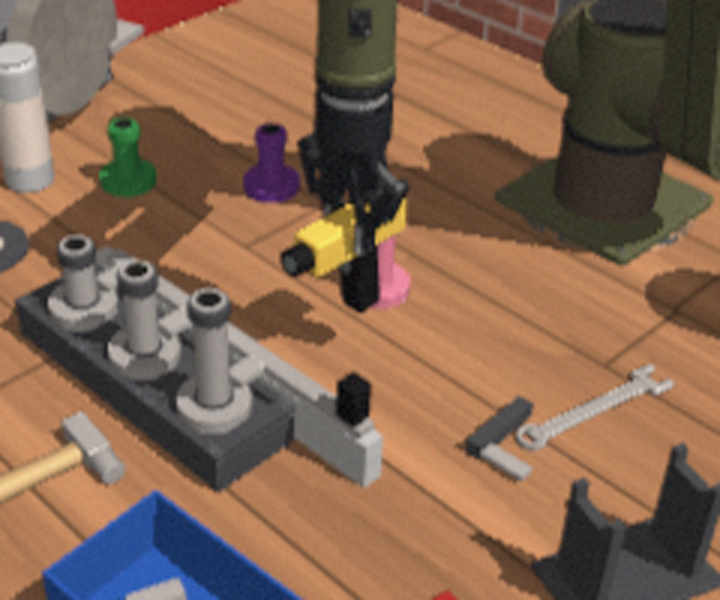

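```bash

python3 -m pendant '[2,-2,2,0,0.003,0,1,2,-2,2,0,0.003,0,1,2,-2,2,0,0.003,0,1,2,-2,2,0,0.003,0,1]'
python3 -m pendant '[0,0,0,0,0,0,1,0,0,0,0,0,0,1,0,0,0,0,0,0,1,0,0,0,0,0,0,1,0,0,0,0,0,0,1,0,0,0,0,0,0,1,0,0,0,0,0,0,1,0,0,0,0,0,0,1,0,0,0,0,0,0,1,0,0,0,0,0,0,1,0,0,0,0,0,0,1,0,0,0,0,0,0,1]'
python3 -m pendant '[0,0,0,0,0,0,1,0,0,0,0,0,0,1,0,0,0,0,0,0,1,0,0,0,0,0,0,1,0,0,0,0,0,0,1,0,0,0,0,0,0,1,0,0,0,0,0,0,1,0,0,0,0,0,0,1,0,0,0,0,0,0,1,0,0,0,0,0,0,1,0,0,0,0,0,0,1,0,0,0,0,0,0,1]'
python3 -m pendant '[0,0,0,0,0,0,1,0,0,0,0,0,0,1,0,0,0,0,0,0,1,0,0,0,0,0,0,1,0,0,0,0,0,0,1,0,0,0,0,0,0,1,0,0,0,0,0,0,1,0,0,0,0,0,0,1,0,0,0,0,0,0,1,0,0,0,0,0,0,1,0,0,0,0,0,0,1,0,0,0,0,0,0,1]'
python3 -m pendant '[0,0,0,0,0,0,1,0,0,0,0,0,0,1,0,0,0,0,0,0,1,0,0,0,0,0,0,1,0,0,0,0,0,0,1,0,0,0,0,0,0,1]'
python3 m3.py; python3 go.py .4695 -.1205 .146 180
```

```text
time_s: 33.3
position: [0.4658, -0.0102, 0.1702]
tcp_rot: [-180.0, -0.0, 180.0]
contact_force: [-0.4, -0.0, -2.4]
gripper_width: 0.0354
time_s: 34.5
position: [0.4658, -0.0102, 0.17]
tcp_rot: [-180.0, -0.1, 180.0]
contact_force: [-0.4, -1.1, -2.8]
gripper_width: 0.0357
time_s: 35.7
position: [0.4658, -0.0102, 0.17]
tcp_rot: [-180.0, -0.1, 180.0]
contact_force: [1.0, -0.0, -3.5]
gripper_width: 0.0352
time_s: 36.9
position: [0.4658, -0.0102, 0.17]
tcp_rot: [-180.0, -0.1, 180.0]
contact_force: [0.3, 0.6, -2.8]
gripper_width: 0.0353
time_s: 37.5
position: [0.4658, -0.0102, 0.17]
tcp_rot: [-180.0, -0.1, 180.0]
contact_force: [-0.1, 0.4, -2.0]
gripper_width: 0.0356
scene ((468.25714111328125, -8.530494689941406), (126.31411743164062, 38.07867431640625), 1.541630506515503) 188 [0.53153498 0.01102464 0.19429868] [ 0.40464154 -0.02751393  0.18020853]
scene nose 82 [ 0.528 -0.024  0.157] [0.5494 0.005  0.185 ]
top ((414.2330627441406, -9.896106719970703), (37.92204666137695, 31.20842933654785), 1.6370329856872559) 103 [0.43352977 0.0061415  0.19506507] [ 0.39561975 -0.02587268  0.18020306]
(array([654.5, -10.2]), 21.3, 120, array([656.3,  -7.3]))
(array([ 658.7, -120.5]), 21.4, 102, array([ 659.6, -117.9]))
(array([ 653.6, -231.2]), 20.8, 92, array([ 654.7, -229.4]))
t 37.6 pos [ 0.4658 -0.0102  0.17  ] rot [-1.7999e+02 -5.0000e-02  1.7995e+02] F [-0.1 -0.2 -1.8] w 0.0351 j [ -6.  14. 105.  -0.  61. -96.]
target [0.4695, -0.1205, 0.146, 180.0] -> [  -3.8 -110.3   24. ] [-0.    -0.001 -0.001]
```

```bash

python3 -m pendant '[0,-30,0,0,0,0,1,-2,-60,0,0,0,0,1,-4,-90,5,0,0,0,1,-4,-108,15,0,0,0,1,-4,-110,24,0,0,0,1,-4,-110,24,0,0,0,1,-4,-110,24,0,0,0,1,-4,-110,24,0,0,0,1]'
python3 m3.py; python3 go.py .4695 -.1205 .146 180
```

```text
time_s: 38.4
position: [0.4697, -0.1193, 0.1463]
tcp_rot: [180.0, -0.0, -180.0]
contact_force: [0.5, -0.6, -2.6]
gripper_width: 0.0354
scene ((470.3780822753906, -117.67453002929688), (135.6468963623047, 36.76715087890625), 0.9777683615684509) 175 [ 0.53825837 -0.09837287  0.1696044 ] [ 0.40234121 -0.13601081  0.15655572]
scene nose 70 [ 0.532  -0.1347  0.1341] [ 0.5547 -0.1018  0.1625]
top ((420.59814453125, -118.92684936523438), (35.30147171020508, 38.58308410644531), 89.111572265625) 108 [ 0.44016069 -0.10151912  0.17141715] [ 0.40150661 -0.13678518  0.1569128 ]
(array([654.1, -10.7]), 21.4, 121, array([656.5,  -7. ]))
(array([ 658.4, -121.8]), 22.0, 100, array([ 659.6, -117.9]))
(array([ 655. , -231.4]), 22.2, 89, array([ 655.2, -229.3]))
t 38.5 pos [ 0.4699 -0.1195  0.1464] rot [-1.7999e+02 -2.0000e-02 -1.7998e+02] F [ 0.4  0.3 -1.8] w 0.0353 j [ -19.   17.  105.   -0.   58. -109.]
target [0.4695, -0.1205, 0.146, 180.0] -> [ 0.4 -1.   0.4] [-0. -0.  0.]
```

```bash

python3 -m pendant '[0,-2,0,0,0,0,1,0,-2,0,0,0,0,1,0,-2,0,0,0,0,1]'
python3 -m pendant '[0,0,0,0,0,0,1,0,0,0,0,0,0,1,0,0,0,0,0,0,1,0,0,0,0,0,0,1,0,0,0,0,0,0,1,0,0,0,0,0,0,1,0,0,0,0,0,0,1,0,0,0,0,0,0,1,0,0,0,0,0,0,1,0,0,0,0,0,0,1,0,0,0,0,0,0,1,0,0,0,0,0,0,1]'
python3 -m pendant '[0,0,0,0,0,0,1,0,0,0,0,0,0,1,0,0,0,0,0,0,1,0,0,0,0,0,0,1,0,0,0,0,0,0,1,0,0,0,0,0,0,1,0,0,0,0,0,0,1,0,0,0,0,0,0,1,0,0,0,0,0,0,1,0,0,0,0,0,0,1,0,0,0,0,0,0,1,0,0,0,0,0,0,1]'
python3 -m pendant '[0,0,0,0,0,0,1,0,0,0,0,0,0,1,0,0,0,0,0,0,1,0,0,0,0,0,0,1,0,0,0,0,0,0,1,0,0,0,0,0,0,1,0,0,0,0,0,0,1,0,0,0,0,0,0,1,0,0,0,0,0,0,1,0,0,0,0,0,0,1,0,0,0,0,0,0,1,0,0,0,0,0,0,1]'
python3 -m pendant '[0,0,0,0,0,0,1,0,0,0,0,0,0,1,0,0,0,0,0,0,1,0,0,0,0,0,0,1,0,0,0,0,0,0,1,0,0,0,0,0,0,1]'
python3 m3.py c8; python3 go.py .467 -.2315 .121 180
```

```text
time_s: 38.8
position: [0.4698, -0.1221, 0.1462]
tcp_rot: [-180.0, -0.0, 180.0]
contact_force: [-0.0, -0.1, -2.4]
gripper_width: 0.0353
time_s: 40.0
position: [0.4697, -0.1222, 0.146]
tcp_rot: [-180.0, -0.1, 180.0]
contact_force: [0.4, 0.6, -2.8]
gripper_width: 0.0353
time_s: 41.2
position: [0.4697, -0.1222, 0.146]
tcp_rot: [-180.0, -0.1, 180.0]
contact_force: [-0.3, -0.2, -2.2]
gripper_width: 0.0353
time_s: 42.4
position: [0.4696, -0.1222, 0.146]
tcp_rot: [-180.0, -0.1, 180.0]
contact_force: [0.1, 0.3, -1.8]
gripper_width: 0.0353
time_s: 43.0
position: [0.4697, -0.1222, 0.146]
tcp_rot: [-180.0, -0.1, 180.0]
contact_force: [-0.4, 0.5, -3.0]
gripper_width: 0.0351
scene ((468.4389953613281, -119.86176300048828), (39.86647415161133, 131.2356414794922), 87.90257263183594) 165 [ 0.53369757 -0.10123526  0.16912552] [ 0.40314798 -0.14185353  0.15607308]
scene nose 70 [ 0.53   -0.1341  0.1312] [ 0.5534 -0.1073  0.1619]
top ((421.02734375, -121.18450927734375), (38.658905029296875, 31.997934341430664), 1.0397534370422363) 105 [ 0.44006611 -0.10499331  0.17193388] [ 0.4014342  -0.13752567  0.1564573 ]
(array([653.8,  -9. ]), 21.6, 119, array([656.1,  -7. ]))
(array([ 657.4, -122.3]), 22.6, 100, array([ 659.6, -118. ]))
(array([ 654.2, -231.1]), 21.7, 91, array([ 655.1, -228.9]))
t 43.1 pos [ 0.4697 -0.1222  0.146 ] rot [-1.7999e+02 -6.0000e-02  1.7996e+02] F [-0.5 -0.4 -1.3] w 0.0353 j [ -20.   17.  105.   -0.   58. -109.]
target [0.467, -0.2315, 0.121, 180.0] -> [   2.5 -109.3   25. ] [-0.    -0.001 -0.001]
```

View pics/c8.png

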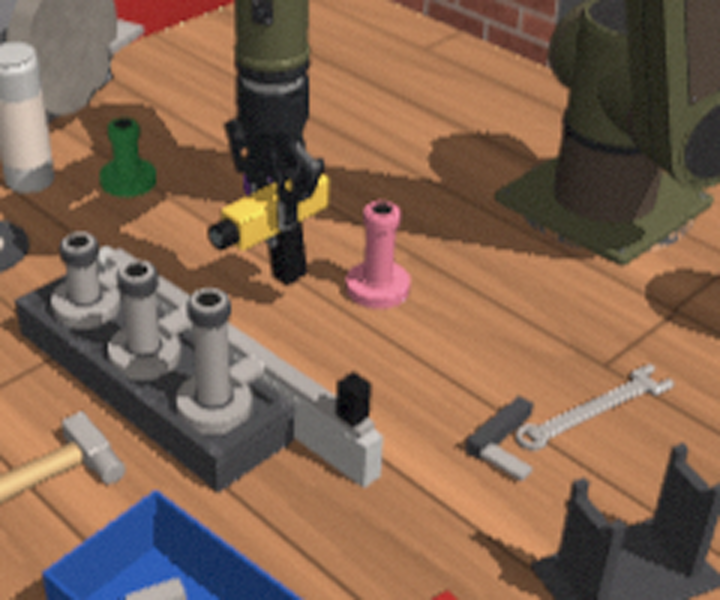

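```bash

python3 -m pendant '[0,-30,0,0,0,0,1,2,-60,0,0,0,0,1,2,-90,5,0,0,0,1,2,-108,15,0,0,0,1,2,-110,25,0,0,0,1,2,-110,25,0,0,0,1,2,-110,25,0,0,0,1,2,-110,25,0,0,0,1]'
python3 m3.py; python3 go.py .467 -.232 .121 180
```

```text
time_s: 43.9
position: [0.4675, -0.2312, 0.1212]
tcp_rot: [180.0, -0.1, -180.0]
contact_force: [-1.0, -0.2, -3.1]
gripper_width: 0.0354
scene ((467.11553955078125, -229.5870361328125), (37.90922546386719, 130.4180450439453), 87.5453872680664) 152 [ 0.53274128 -0.20852088  0.14512196] [ 0.4024368 -0.2500182  0.1317427]
scene nose 58 [ 0.5305 -0.2431  0.1076] [ 0.5523 -0.2152  0.136 ]
top ((420.7471618652344, -229.28115844726562), (32.95400619506836, 46.16971969604492), 89.91226196289062) 110 [ 0.44385696 -0.2127955   0.14557552] [ 0.39767514 -0.2457511   0.13231891]
(array([655.1,  -8.3]), 20.4, 119, array([656.6,  -7.1]))
(array([ 657. , -118.2]), 22.8, 105, array([ 660.4, -117.1]))
(array([ 653.1, -232.9]), 21.6, 93, array([ 654.8, -229.2]))
t 44.0 pos [ 0.4678 -0.2315  0.1215] rot [-1.7998e+02 -2.0000e-02 -1.7998e+02] F [-0.7  0.  -2.3] w 0.0355 j [ -31.   21.  102.   -0.   57. -121.]
target [0.467, -0.232, 0.121, 180.0] -> [ 0.8 -0.5  0.5] [-0. -0.  0.]
```

```bash

python3 -m pendant '[1,-1,0,0,0,0,1,1,-1,0,0,0,0,1,1,-1,0,0,0,0,1]'
python3 -m pendant '[0,0,0,0,0,0,1,0,0,0,0,0,0,1,0,0,0,0,0,0,1,0,0,0,0,0,0,1,0,0,0,0,0,0,1,0,0,0,0,0,0,1,0,0,0,0,0,0,1,0,0,0,0,0,0,1,0,0,0,0,0,0,1,0,0,0,0,0,0,1,0,0,0,0,0,0,1,0,0,0,0,0,0,1]'
python3 -m pendant '[0,0,0,0,0,0,1,0,0,0,0,0,0,1,0,0,0,0,0,0,1,0,0,0,0,0,0,1,0,0,0,0,0,0,1,0,0,0,0,0,0,1,0,0,0,0,0,0,1,0,0,0,0,0,0,1,0,0,0,0,0,0,1,0,0,0,0,0,0,1,0,0,0,0,0,0,1,0,0,0,0,0,0,1]'
python3 -m pendant '[0,0,0,0,0,0,1,0,0,0,0,0,0,1,0,0,0,0,0,0,1,0,0,0,0,0,0,1,0,0,0,0,0,0,1,0,0,0,0,0,0,1,0,0,0,0,0,0,1,0,0,0,0,0,0,1,0,0,0,0,0,0,1,0,0,0,0,0,0,1,0,0,0,0,0,0,1,0,0,0,0,0,0,1]'
python3 -m pendant '[0,0,0,0,0,0,1,0,0,0,0,0,0,1,0,0,0,0,0,0,1,0,0,0,0,0,0,1,0,0,0,0,0,0,1,0,0,0,0,0,0,1]'
python3 m3.py
python3 -m pendant '[0,0,-30,0,0,0,1,0,0,-60,0,0,0,1,0,0,-90,0,0,0,1,0,20,-120,0,0,0,1,0,55,-140,0,0,0,1,0,90,-140,0,0,0,1,0,125,-140,0,0,0,1,0,160,-140,0,0,0,1,0,195,-140,0,0,0,1,0,230,-140,0,0,0,1,0,265,-140,0,0,0,1,0,300,-140,0,0,0,1]'
python3 go.py .4973 .3810 .257 161.4
```

```text
time_s: 44.3
position: [0.4666, -0.2331, 0.1212]
tcp_rot: [-180.0, -0.0, 180.0]
contact_force: [0.7, 0.1, -2.6]
gripper_width: 0.0357
time_s: 45.5
position: [0.4665, -0.2332, 0.121]
tcp_rot: [-180.0, -0.1, 180.0]
contact_force: [-0.2, 0.6, -2.6]
gripper_width: 0.0355
time_s: 46.7
position: [0.4665, -0.2332, 0.121]
tcp_rot: [-180.0, -0.1, 180.0]
contact_force: [0.0, 0.9, -2.8]
gripper_width: 0.0353
time_s: 47.9
position: [0.4665, -0.2332, 0.121]
tcp_rot: [-180.0, -0.1, 180.0]
contact_force: [-0.2, 0.1, -1.7]
gripper_width: 0.0359
time_s: 48.5
position: [0.4665, -0.2332, 0.121]
tcp_rot: [-180.0, -0.1, 180.0]
contact_force: [0.3, -0.7, -2.2]
gripper_width: 0.0354
scene ((465.74993896484375, -231.98094177246094), (37.819854736328125, 128.73353576660156), 89.71392059326172) 152 [ 0.53012679 -0.21283859  0.14494019] [ 0.40145741 -0.25088576  0.13132946]
scene nose 59 [ 0.5289 -0.2408  0.106 ] [ 0.5526 -0.2161  0.1386]
top ((421.064697265625, -231.83580017089844), (46.53596115112305, 35.80842971801758), 0.4741055965423584) 109 [ 0.44421178 -0.21397741  0.14672184] [ 0.39768023 -0.24986858  0.13114863]
(array([654.8,  -8.5]), 20.4, 120, array([656.3,  -7. ]))
(array([ 658.3, -119.3]), 20.2, 104, array([ 660.1, -117.5]))
(array([ 652.5, -232.5]), 22.4, 90, array([ 655.5, -229.4]))
time_s: 49.8
position: [0.4665, 0.0682, 0.261]
tcp_rot: [-180.0, -0.1, 179.9]
contact_force: [0.5, 1.0, -2.6]
gripper_width: 0.035
t 49.8 pos [0.4665 0.0682 0.261 ] rot [-1.7999e+02 -5.0000e-02  1.7995e+02] F [ 0.5  1.  -2.6] w 0.035 j [  3.   9.  97.  -0.  75. -87.]
target [0.4973, 0.381, 0.257, 161.4] -> [-30.5 312.9   3.9] [-0.    -0.001  0.324]
```

```bash

python3 -m pendant '[-4,40,0,0,0,0.04,1,-8,80,0,0,0,0.08,1,-12,120,0,0,0,0.13,1,-16,160,0,0,0,0.17,1,-20,200,0,0,0,0.21,1,-24,240,0,0,0,0.26,1,-28,280,0,0,0,0.3,1,-30,305,0,0,0,0.324,1,-30,313,0,0,0,0.324,1,-30,313,0,0,0,0.324,1,-30,313,0,0,0,0.324,1,-30,313,0,0,0,0.324,1]'
python3 go.py .4973 .3810 .257 161.4 .4973 .3810 .145 161.4
```

```text
time_s: 51.0
position: [0.497, 0.3783, 0.2609]
tcp_rot: [-179.9, -0.1, 161.3]
contact_force: [-0.6, 0.5, -2.6]
gripper_width: 0.0358
t 51.0 pos [0.497  0.3783 0.2609] rot [-1.7991e+02 -6.0000e-02  1.6133e+02] F [-0.6  0.5 -2.6] w 0.0358 j [ 33.  21.  79.  -0.  80. -38.]
target [0.4973, 0.381, 0.257, 161.4] -> [0.6 2.7 3.9] [-0.002 -0.001 -0.001]
target [0.4973, 0.381, 0.145, 161.4] -> [  0.5   2.9 115.9] [-0.002 -0.001 -0.001]
```

```bash

python3 -m pendant '[0.5,3,0,-0.002,0,0,1,0.5,3,20,-0.002,0,0,1,0.5,3,50,-0.002,0,0,1,0.5,3,80,-0.002,0,0,1,0.5,3,105,-0.002,0,0,1,0.5,3,110,-0.002,0,0,1,0.5,3,110,-0.002,0,0,1,0.5,3,110,-0.002,0,0,1]'
python3 go.py .4973 .3810 .1275 161.4
```

```text
time_s: 51.8
position: [0.4986, 0.3832, 0.1524]
tcp_rot: [179.8, 0.0, 161.4]
contact_force: [-0.9, -1.1, -1.9]
gripper_width: 0.035
t 51.8 pos [0.4986 0.3832 0.1524] rot [1.7979e+02 4.0000e-02 1.6136e+02] F [-0.9 -1.1 -1.9] w 0.035 j [ 34.  26.  87.   0.  67. -38.]
target [0.4973, 0.381, 0.1275, 161.4] -> [ 0.6 -2.6 24.9] [ 0.004  0.001 -0.001]
```

```bash

python3 -m pendant '[0.5,-2,0,0.003,0,0,1,0.5,-2,4,0.003,0,0,1,0.5,-2,10,0.003,0,0,1,0.5,-2,15,0.003,0,0,1,0.5,-2,18,0.003,0,0,1,0.5,-2,18,0.003,0,0,1]'
python3 go.py .4973 .3810 .1275 161.4
python3 - <<'E'
from h import *
s=optics.snapshot("scene")
cv2.imwrite("pics/c9.png",cv2.resize(s["color"][210:330,310:450,::-1],(700,600),interpolation=cv2.INTER_CUBIC))
E
```

```text
time_s: 52.4
position: [0.4959, 0.3808, 0.132]
tcp_rot: [-179.8, -0.1, 161.4]
contact_force: [0.8, 0.1, -2.3]
gripper_width: 0.0352
t 52.4 pos [0.4959 0.3808 0.132 ] rot [-1.7984e+02 -1.1000e-01  1.6140e+02] F [ 0.8  0.1 -2.3] w 0.0352 j [ 34.  27.  88.  -0.  64. -38.]
target [0.4973, 0.381, 0.1275, 161.4] -> [-1.3  0.6  4.5] [-0.003 -0.002 -0.   ]
```

View pics/c9.png

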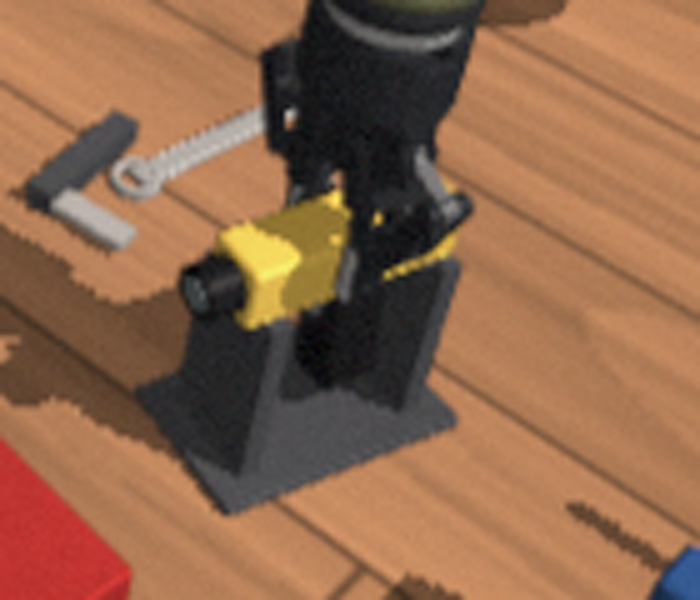

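Between the lugs already, about 4 mm above the seat (nose at crop (205,285)). Lower the rest and shift 1 mm back.

```bash

python3 -m pendant '[-1,0,2,-0.002,0,0,1,-1,0,4,-0.002,0,0,1,-1,0,4,-0.002,0,0,1]'
python3 -m pendant '[0,0,1,0,0,0,1,0,0,1,0,0,0,1]'
python3 go.py .4973 .3810 .1275 161.4
```

```text
time_s: 52.75
position: [0.4973, 0.3806, 0.1286]
tcp_rot: [180.0, -0.1, 161.4]
contact_force: [-0.1, 0.6, -3.0]
gripper_width: 0.0354
time_s: 52.95
position: [0.4973, 0.3807, 0.1278]
tcp_rot: [180.0, -0.1, 161.4]
contact_force: [-0.4, 1.1, -2.0]
gripper_width: 0.0353
t 53.0 pos [0.4973 0.3807 0.1278] rot [ 1.7998e+02 -6.0000e-02  1.6139e+02] F [-0.4  1.1 -2. ] w 0.0353 j [ 34.  28.  89.   0.  64. -38.]
target [0.4973, 0.381, 0.1275, 161.4] -> [0.1 0.3 0.3] [ 0.    -0.001 -0.   ]
```

```bash

python3 -m pendant '[0,0,0.7,0,0,0,1,0,0,1,0,0,0,1,0,0,1,0,0,0,1]'
python3 -m pendant '[0,0,0,0,0,0,0,0,0,0,0,0,0,-1,0,0,0,0,0,0,-1,0,0,0,0,0,0,-1,0,0,0,0,0,0,-1,0,0,-25,0,0,0,-1,0,0,-60,0,0,0,-1,0,0,-100,0,0,0,-1,0,0,-130,0,0,0,-1,0,0,-130,0,0,0,-1,0,0,-130,0,0,0,-1]'
python3 - <<'E'
from h import *
s=optics.snapshot("scene");W=cloud(s);hs=cv2.cvtColor(s["color"],cv2.COLOR_RGB2HSV)
k=(hs[...,0]>20)&(hs[...,0]<35)&(hs[...,1]>150)&(W[...,2]>.139)&(W[...,2]<.155)&(abs(W[...,0]-.5)<.12)&(abs(W[...,1]-.38)<.12)
print(cv2.minAreaRect((W[k][:,:2]*1000).astype(np.float32)),W[k].mean(0))
for y,h in((-.01,.18),(-.12,.155),(-.23,.13)):print(circ(s,(.656,y),h,.006))
k=(W[...,2]>.063)&(W[...,2]<.073)&(W[...,0]>.608)&(W[...,0]<.65)&(W[...,1]>-.33)&(W[...,1]<.03)
nn,ll,ss,_=cv2.connectedComponentsWithStats(k.astype(np.uint8))
for i in range(1,nn):
    if ss[i,4]>8: print("finger",W[ll==i].mean(0).round(4))
cv2.imwrite("pics/c10.png",cv2.resize(s["color"][:,:,::-1],(800,600),interpolation=cv2.INTER_CUBIC))
E
```

```text
time_s: 53.25
position: [0.4974, 0.3808, 0.1272]
tcp_rot: [180.0, -0.0, 161.4]
contact_force: [-0.4, -0.2, -0.7]
gripper_width: 0.0354
time_s: 54.35
position: [0.4977, 0.3808, 0.2578]
tcp_rot: [179.9, 0.0, 161.4]
contact_force: [0.0, 0.0, -0.2]
gripper_width: 0.0852
((497.74017333984375, 383.1494140625), (35.132118225097656, 128.79327392578125), 71.54508972167969) [0.49904017 0.38366208 0.14556892]
(array([654.1,  -9.9]), 21.8, 123, array([656.4,  -7.2]))
(array([ 656.5, -119.4]), 22.5, 101, array([ 659.9, -117.9]))
(array([ 653.9, -233.3]), 22.8, 93, array([ 655.3, -229.6]))
finger [ 0.6256 -0.2285  0.0689]
finger [ 0.6205 -0.1184  0.0689]
finger [ 0.6188 -0.0084  0.0688]
```

View pics/c10.png

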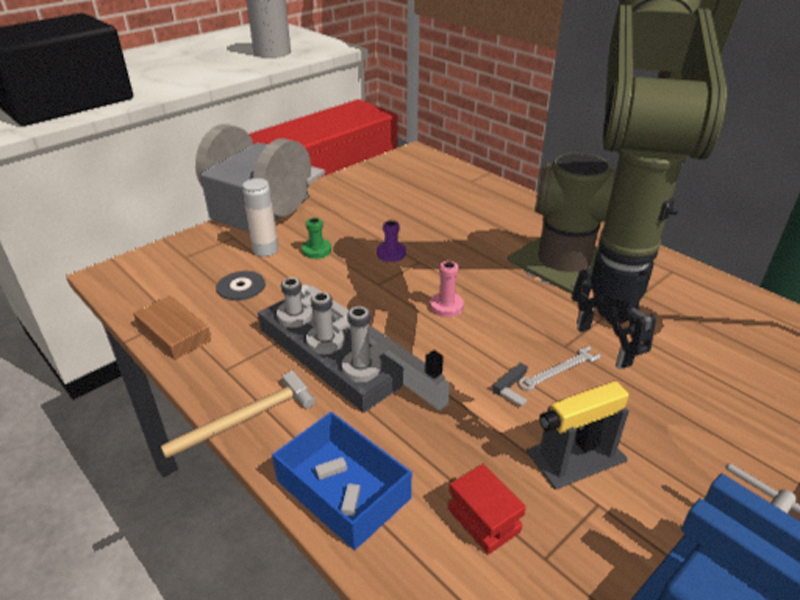

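```bash
python3 -c "
from plant import bot
print(bot.hand_in())"
```

```text
the job is handed in; nothing more can be done
None
```

The job is done and handed in at about 54 s of the 208 s allowed; `hand_in` gives no verdict.

**What was done:** I pushed the slide to its open stop and stood the tall, mid and short posts in bays 2, 1 and 0. I then slid the grip to the locked stop, where it held against a 17 N push. The thermometer was aimed at the tall, mid and short collars in that order, about 10 cm from each, and held for just over 4 s each. It was then hung back in its cradle.

**Last checks:**
- **Lock:** the three comb fingers stand over the bay centres, within about 3 mm.
- **Posts:** all three tops are at their expected heights and the posts look upright.
- **Thermometer:** it lies within about 1.5 mm and 0.4° of its starting pose.
- **Other things on the bench:** in the last picture they appear where they were.

**What disagreed:**
- The two cameras differed by 2–4 mm throughout.
- The barrel's measured heading scattered by about 2.5° either side of the commanded one during the readings.
- The short post shifted about 4–5 mm in its locked pocket during the first reading. It stayed upright under its finger, and I aimed its own reading at the new position.

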